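# Load the module and hold the sprung inspection carriage on its index

## Task

Pick up the small circuit module from the black mat by its two long edges, squeezing it gently (no more than 40 N a finger), set it down flat in the nest of the inspection jig without dropping it, long side in line with the jig's rods, and let go of it while the sprung camera carriage is still parked. Then take the bar handle at the front of the jig and pull the carriage out against its springs until its pointer is level with the vane of the index clip on the scale, so that the camera looks at the right row of joints. The carriage springs back when released, so the job finishes with you still holding the handle at that mark, with the index clip and everything else on the bench left as it was.

Things in the scene. Friction and masses are not known exactly. Their poses are not given: they have to be found in the camera images.
- module_center (a point): centre of the small green circuit module, 9 mm above its underside. Board 40 mm (its x) by 60 mm (its y), 4 mm thick, components to 18 mm high set 4 mm in from the long edges. Loose, about 70 g, on the black mat (mat top 2.2 mm above the bench). Grip it across the 40 mm, low on the bare long edges: 20 to 30 N a finger will do, over 40 N harms it. Either way round fits the nest
- jig: inspection jig, fixed to the bench. Origin on the bench under the nest's centre; x points from the front handle back to the parked camera, y left, z up. Aluminium base 168 x 184 mm, top 11 mm high. Two grey bearing blocks with the springs inside, 33 mm high, at x -74 to -28, y +-58 to +-82 mm. Carriage rods along x at y = +-70 mm, top 24 mm high
- nest_center (a point): centre of the nest's floor, 22 mm above the bench, over the jig's origin, with the jig's axes. The module lies on this floor (34 mm wide) with its long side along the jig's x, between four corner guides with rounded tops 30.5 mm above the bench: 44 x 64 mm between them, 2 mm of play on each side. The long sides are open for fingers over the middle 52 mm
- carriage (a joint): travel of the sprung carriage in m: 0 parked, grows as the handle is pulled along the jig's -x, stop at 0.078. Springs pull it back with 3.3 N plus 110 N/m (8 to 11 N at the mark). One rigid piece: handle in front, two rods, and a bridge with an inspection camera at the back (51 to 97 mm above the bench, parked 60 mm behind the nest's centre) that passes well over the seated module
- handle_grip (a point): middle of the bar handle at the front of the carriage, 55 mm above the bench, with the jig's axes. The bar lies along the jig's y, 14 mm thick over its middle 80 mm, end brackets at y = +-70 mm. Parked it is 112 mm in front of the nest's centre, 27 mm in front of the base plate. It moves with the carriage
- pointer_tip (a point): outer end of the carriage's pointer, a thin black blade at the left foot of the camera bridge, reaching over the white scale, 23 mm above the bench, with the jig's axes; it moves with the carriage
- index_mark (a point): end of the index clip's vane, with the jig's axes, 23 mm above the bench. The clip is a black saddle 14 mm wide with a brass thumb screw on the white scale (5 mm divisions) at the jig's left side, held by friction: leave it where it is. The mark is reached when pointer tip and vane have the same x in the jig's frame (40 to 65 mm of travel, as the clip stands)
- remote_board: a longer circuit board 45 x 110 mm, 32 mm high, loose on the mat; leave it. Origin under its centre
- solder_reel: reel of solder, 62 mm across, 55 mm high, standing; leave it. Origin under its centre
- capacitor: brown capacitor 25 mm across, 36 mm high, standing on the wood near the mat's front corner; leave it. Origin under its centre
- tape_black: roll of black tape, 62 mm across, 18 mm high; leave it. Origin under its centre
- flux_brush: flat bristle brush with a black handle, 158 mm long, lying at the left; leave it. Origin under its centre
Things that resemble listed ones, but are neither listed nor needed, are in the scene too. What is meant by the part that bears module_center is not orange, and is the smaller of those in its own colour.

How it is judged:
By the outcome, as a careful person would: the job done as asked, in the order asked, and still so for the second after the job is handed in, while the arm keeps its last pose, push and grip.
It also fails if it takes over 54 s, if anything falls off the work surface, if the arm or the gripper's body presses on something with over 40 N, if the wrist force passes 120 N, or if a joint passes its speed limit or range.

## Robot

A 6-joint arm with a two-finger parallel gripper is mounted at the origin on a cart in front of the work surface, level with it; the furniture and walls round the work are solid. World frame = base frame: x ahead of the robot, y to its left, z up, the work surface at z = 0. Lengths are in m, angles in rad, forces in N, time in s.
With the tool pointing down it reaches from about 0.325 to 1 m from the base axis. Payload 5.1 kg.
Tool frame: the origin (TCP) lies midway between the tips of the shut fingers; the grasp point (between the pads) lies 19 mm behind it; z points along the fingers, y is the direction in which the jaws open and shut (so a half turn about z gives the same grasp; the last joint's range is limited). The gripper opens to 85 mm and grips with 20 to 120 N. Pads are 22 mm wide; open, the fingers measure 114 mm over their backs; the gripper's body (76 mm by 85 mm) begins 54 mm behind the grasp point. The pads swing forward as they close: fully open they stand 13 mm farther back than shut.
Start: joints at [1.046, 0.124, 1.65, -0, 1.367, -0.083], TCP at [0.278, 0.588, 0.231] pointing down, gripper open.
Joint ranges: [-2.61, 2.61], [-1.02, 2.33], [0.03, 2.71], [-1.35, 4.49], [0.32, 2.68], [-2.91, 2.91]. Speed limits (rad/s): [2.57, 2.57, 3.14, 3.14, 3.14, 3.14].

## Interface

Orientations are given as a unit quaternion [w, x, y, z].
In Python, from station import * gives the robot as it stands.
- The arm moves only by the shell command python3 -m creep 'ROWS' [OPENING] [FORCE]. ROWS is JSON, a list of rows, each an object with "dp": the shift along the tool's x, y, z in m, a list of three; "yaw": the turn about the tool's z in degrees. In form: [{"dp": [x, y, z], "yaw": yaw}, ...]. A call has 1 to 5 rows; each row shifts and turns the commanded pose from where the row before left it, along the tool's axes as they then stand; what a row does not reach is not made up. A row lasts 1/10 s, in which the tool goes at most 50 mm and 8.59 degrees, less where a joint would pass 70% of its speed; a pose out of reach is approached as far as the arm can. A call is refused whole if a number of a shift passes 0.05 or a number of a turn 8.59, either way. A call with a gripper value outside its range is refused whole. OPENING is the finger opening in m, from 0 to 0.0854, set as the call begins (- or left out, the last holds). The fingers move at their own pace and stop on an object; FORCE is the grip in N (left out, the last holds). Time passes only in rows, so rows that do not move let the fingers close. It gives the time, the measured TCP pose, the force and the opening at its end, in the units of the state.
- observe(): the state, without advancing time (a new reading comes with each control period).
- grab_frame(name): name is "side" or "top" or "wrist"; returns a dict with "image" (400x640x3 uint8, red, green, blue), "mtx" (3x3 intrinsics, pixels), "xyz" and "orientation" of the camera in the world. Camera axes: x right, y down, z forward; pixel columns grow to the right and rows downward; lengths in m; the calibration is good to about 2 mm. A picture is of the moment at which its call begins. There is no depth.
- job_done(): hands the job in, once; it reports no verdict.
The state is a dict: "time_s": time; "joints": joint angles; "joint_velocities": joint speeds; "tau": joint torques, N m; "tool_pos": TCP position; "ee_rot": TCP orientation; "ft_force": force on the tool from outside, world axes, zero at the start; "ft_torque": the same for the moment, N m; "finger_gap": finger opening in m.
Only numpy, scipy, OpenCV 4.12 (cv2) and the standard library are available. Lean on these libraries where they do the work, as an engineer would, in place of code of your own. Each camera call takes 0.05 s, during which the arm holds its last target.

## Working session

There is one attempt and no reset: what is moved stays moved. The work goes in short steps, Python scripts to look and compute and a shell command to move; the robot and the scene stay as the last step left them, time stands still between calls to the robot, and variables do not carry over. Pictures are saved under pics/ and viewed, and the job is handed in when it is done.

```bash
ls -la; mkdir -p pics; python3 - <<'E'
from station import *
import cv2
print(observe())
for n in ("side","top","wrist"):
    f=grab_frame(n); cv2.imwrite(f"pics/{n}0.png",f["image"][:,:,::-1]); print(n,f["mtx"],f["xyz"],f["orientation"])
E
```

```text
total 12
drwxr-xr-x  3 agent agent 4096 Dec  6 17:56 .
drwxr-xr-x 23 root  root  4096 Dec  6 17:56 ..
drwxr-xr-x  2 agent agent 4096 Dec  6 17:56 pics
{'time_s': 0.0, 'joints': array([ 1.04638484e+00,  1.24505432e-01,  1.65167663e+00, -1.87326108e-06,
        1.36748937e+00, -8.25789061e-02]), 'joint_velocities': array([-0.00025133,  0.00197191,  0.00214177, -0.00026319, -0.00106152,
       -0.0009343 ]), 'tau': array([-1.66580088e-03, -4.23636961e+01, -3.65441608e+01, -3.27692878e-04,
        7.11507542e-03, -1.81336452e-05]), 'tool_pos': array([0.27764616, 0.58704427, 0.23005125]), 'ee_rot': array([-3.09753293e-04,  2.19123433e-01,  9.75696593e-01, -9.92158576e-04]), 'ft_force': array([-0.40525178, -0.37737891, -0.76585002]), 'ft_torque': array([-0.00164611, -0.00104666, -0.02344819]), 'finger_gap': 0.08575110468691653}
side [[468.93553105   0.         322.52212945]
 [  0.         468.93553105 197.23664716]
 [  0.           0.           1.        ]] [ 0.14242403 -0.92019572  0.4841455 ] [-0.55738511  0.80541519 -0.16764955  0.111901  ]
top [[514.93805431   0.         315.06937115]
 [  0.         514.93805431 197.13349518]
 [  0.           0.           1.        ]] [0.44479189 0.04201335 1.50189276] [-0.02824651  0.71699202 -0.69596195  0.02759625]
wrist [[275.56810599   0.         321.84878936]
 [  0.         275.56810599 199.30243925]
 [  0.           0.           1.        ]] [0.20368229 0.62292449 0.3735433 ] [0.13675093 0.83377938 0.52800402 0.08557384]
```

View pics/side0.png

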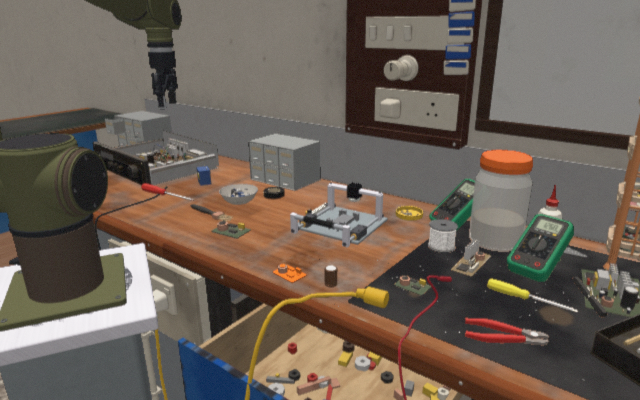

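View pics/top0.png

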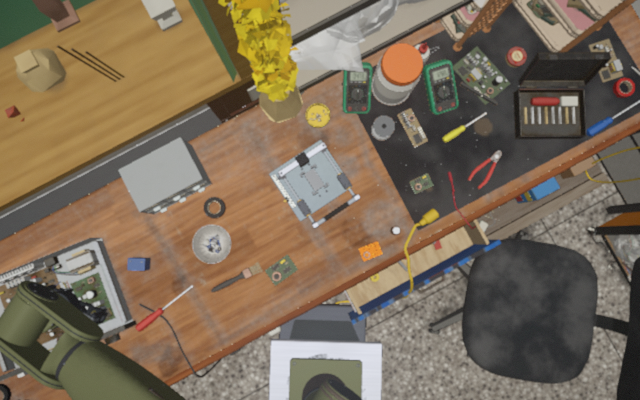

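View pics/wrist0.png

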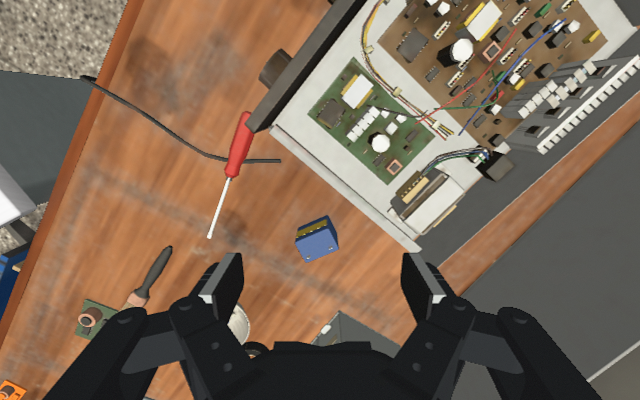

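Top view: the candidates for the module are the small green board on the mat (422,183), the larger green board on bare wood (281,268), the orange board (370,251), and the tan remote board (412,127). The big green boards at (482,75) and (85,275) are far too large. I choose (422,183) because it is green, the smaller one and on the mat. I'll check it with a close crop.

```bash
cat > h.py <<'E'
from station import *
import cv2, numpy as np
from scipy.spatial.transform import Rotation as R
def rot(q): return R.from_quat([q[1],q[2],q[3],q[0]]).as_matrix()
def ray(f,uv):
    d=np.linalg.inv(f["mtx"])@np.array([uv[0],uv[1],1.]); return np.array(f["xyz"]),rot(f["orientation"])@d
def plane(f,uv,z):
    o,d=ray(f,uv); return o+d*(z-o[2])/d[2]
def proj(f,p):
    c=rot(f["orientation"]).T@(np.array(p)-f["xyz"]); q=f["mtx"]@c; return q[:2]/q[2]
def tri(obs):
    A=np.zeros((3,3));b=np.zeros(3)
    for f,uv in obs:
        o,d=ray(f,uv);d=d/np.linalg.norm(d);P=np.eye(3)-np.outer(d,d);A+=P;b+=P@o
    p=np.linalg.solve(A,b)
    return p,[np.linalg.norm(proj(f,p)-uv) for f,uv in obs]
def crop(f,x0,y0,x1,y1,s,name):
    im=f["image"][y0:y1,x0:x1,::-1]
    cv2.imwrite(f"pics/{name}.png",cv2.resize(im,None,fx=s,fy=s,interpolation=cv2.INTER_CUBIC))
def save(f,name): cv2.imwrite(f"pics/{name}.png",f["image"][:,:,::-1])
E
python3 - <<'E'
from h import *
f=grab_frame("top"); g=grab_frame("side")
a=cv2.resize(f["image"][155:215,385:465,::-1],(400,300),interpolation=cv2.INTER_CUBIC)
b=cv2.resize(g["image"][255:315,375:455,::-1],(400,300),interpolation=cv2.INTER_CUBIC)
cv2.imwrite("pics/c1.png",np.hstack([a,b]))
crop(f,255,130,375,240,5,"c2"); crop(g,270,170,400,260,6,"c3")
for n,uv in dict(mod=(422,183),remote=(412,127),reel=(383,127),cap=(396,230),tape=(214,207),brush=(237,277),jig=(314,181),handle=(336,211)).items(): print(n,plane(f,uv,0.02))
E
```

```text
mod [ 0.61227556 -0.26289483  0.02      ]
remote [ 0.77571364 -0.23152542  0.02      ]
reel [ 0.77319091 -0.146926    0.02      ]
cap [ 0.47432467 -0.19005574  0.02      ]
tape [0.52487637 0.33545876 0.02      ]
brush [0.32706996 0.26085855 0.02      ]
jig [0.60878688 0.0496117  0.02      ]
handle [ 0.5238061  -0.01633536  0.02      ]
```

View pics/c1.png

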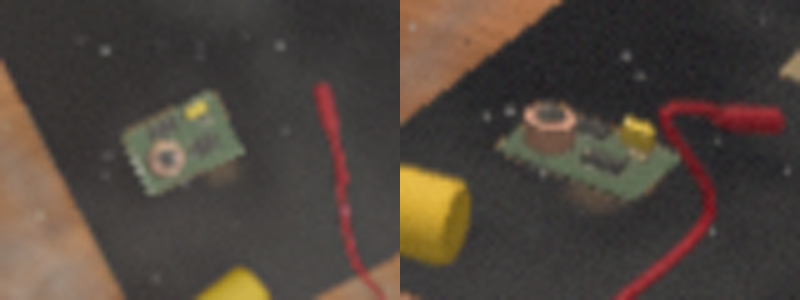

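View pics/c2.png

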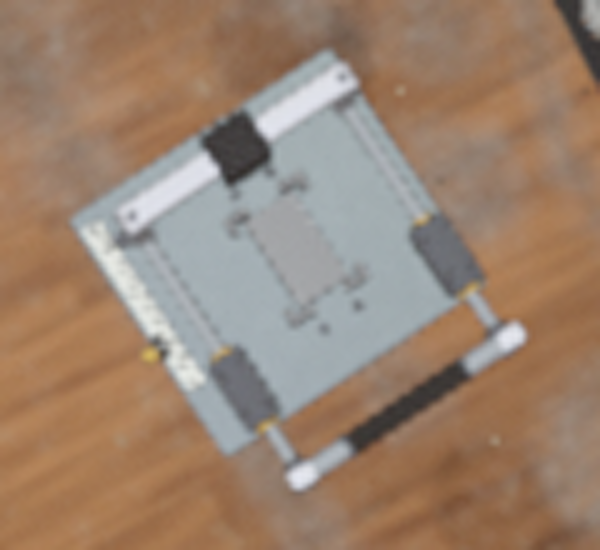

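View pics/c3.png

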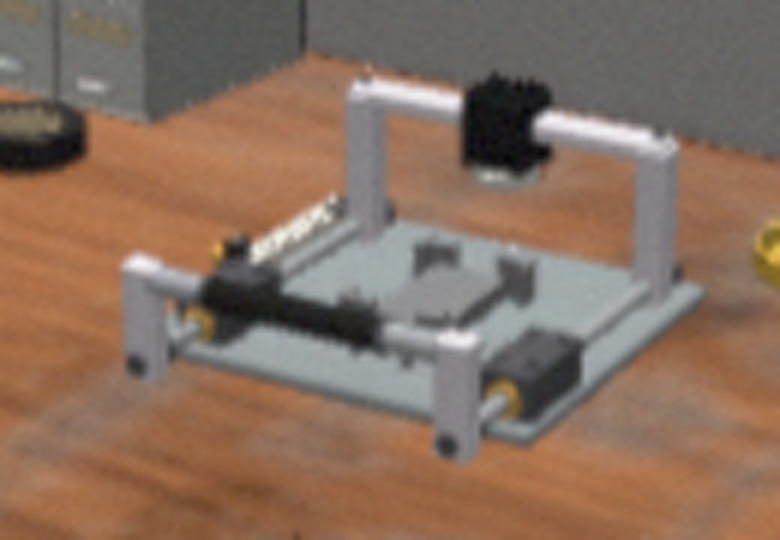

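The crop confirms the choice: a single green board on the mat with a copper coil and a yellow part, about 60x40 mm. Next I'll measure its rough pose and the jig's yaw from the top view.

```bash
python3 - <<'E'
from h import *
f=grab_frame("top")
# module outline
im=f["image"].astype(int); m=((im[...,1]-im[...,0]>8)&(im[...,1]>60)).astype(np.uint8)
sub=np.zeros_like(m); sub[160:205,400:445]=m[160:205,400:445]
sub=cv2.morphologyEx(sub,cv2.MORPH_CLOSE,np.ones((5,5)))
cs,_=cv2.findContours(sub,0,1); c=max(cs,key=cv2.contourArea)
P=np.array([plane(f,p[0],0.006)[:2] for p in c],np.float32)
r=cv2.minAreaRect(P); print("mod",r); print(cv2.boxPoints(r))
# jig: handle brackets ends & bridge ends (crop c2: /5 + (255,130))
px=lambda x,y:(x/5+255-.5+.1,y/5+130-.4)
hl=plane(f,px(302,474),.055);hr=plane(f,px(510,334),.055)
bl=plane(f,px(133,216),.09);br=plane(f,px(343,77),.09)
for a,b in((hl,hr),(bl,br)):
    d=a-b; print(a,b,np.linalg.norm(d),"yaw",np.degrees(np.arctan2(-d[0],d[1])))
print("nest",plane(f,px(297,250),.022))
s=observe(); T=rot(s["ee_rot"]); print(T); print("tool yaw y axis",np.degrees(np.arctan2(T[1,1],T[0,1])))
# wrist cam in tool
w=grab_frame("wrist"); print(T.T@(w["xyz"]-s["tool_pos"])); print(T.T@rot(w["orientation"]))
E
```

```text
mod ((0.6187450885772705, -0.2764546275138855), (0.03413482382893562, 0.032843150198459625), 17.675477981567383)
[[ 0.5974974  -0.26599038]
 [ 0.6074694  -0.29728305]
 [ 0.6399928  -0.28691888]
 [ 0.6300208  -0.2556262 ]]
[0.48254916 0.04296199 0.055     ] [ 0.56485249 -0.07191005  0.055     ] 0.14131321775847988 yaw 35.62077787645109
[0.62109879 0.14044548 0.09      ] [0.70213273 0.02675821 0.09      ] 0.13961123135866446 yaw 35.48048713337178
nest [0.61263347 0.04972319 0.022     ]
[[-9.03993005e-01  4.27547069e-01 -3.87144402e-04]
 [ 4.27547238e-01  9.03992784e-01 -6.37528507e-04]
 [ 7.74023013e-05 -7.41843831e-04 -9.99999722e-01]]
tool yaw y axis 64.6880011167212
[ 0.08220469  0.0004829  -0.14336832]
[[-2.55123679e-04 -9.47898370e-01 -3.18572780e-01]
 [ 9.99999947e-01 -3.06607751e-04  1.11463764e-04]
 [-2.03333203e-04 -3.18572734e-01  9.47898397e-01]]
```

```bash
cat >> h.py <<'E'
def yawof(T): return np.degrees(np.arctan2(T[1,1],T[0,1]))
def plan(p,yaw):
    s=observe();T=rot(s["ee_rot"]);y0=yawof(T);D=np.array(p)-s["tool_pos"]
    d=(yaw-y0+180)%360-180
    T2=R.from_euler("z",d,degrees=True).as_matrix()@T
    print("t",round(s["time_s"],2),"pos",s["tool_pos"].round(4),"yaw",round(y0,2),"gap",round(s["finger_gap"],4),"F",s["ft_force"].round(1))
    print("dp pre-yaw mm",(T.T@D*1000).round(1),"| tool yaw",round(-d,2),"| dp post-yaw mm",(T2.T@D*1000).round(1))
E
python3 - <<'E'
from h import *
f=grab_frame("top")
c=[plane(f,(x/5+385-.4,y/5+155-.4),.006) for x,y in((122,132),(215,92),(243,153),(150,195))]
print(np.mean(c,0)); print([np.linalg.norm(c[i]-c[(i+1)%4]) for i in range(4)], [np.degrees(np.arctan2(*(c[i]-c[(i+1)%4])[1::-1])) for i in range(4)])
m=np.mean(c,0); plan([m[0],m[1],.23],25); print(proj(f,m))
E
```

```text
[ 0.61321765 -0.26316499  0.006     ]
[np.float64(0.05959203752871534), np.float64(0.03916217042662109), np.float64(0.059968125112363255), np.float64(0.04018108239387615)] [np.float64(114.96567088906504), np.float64(25.39056956841332), np.float64(-64.05981730165577), np.float64(-155.14411859680973)]
t 0.4 pos [0.2779 0.5875 0.2311] yaw 64.69 gap 0.0852 F [-1.   0.3  0.5]
dp pre-yaw mm [-666.8 -625.6    1.3] | tool yaw 39.69 | dp post-yaw mm [-912.7  -55.6    1.1]
[421.10324695 183.19147593]
```

```bash
python3 -m creep '[{"dp":[0,0,0],"yaw":7.94},{"dp":[0,0,0],"yaw":7.94},{"dp":[0,0,0],"yaw":7.94},{"dp":[0,0,0],"yaw":7.94},{"dp":[0,0,0],"yaw":7.94}]' 0.07 20
python3 -m creep '[{"dp":[-0.048,-0.003,0],"yaw":0},{"dp":[-0.048,-0.003,0],"yaw":0},{"dp":[-0.048,-0.003,0],"yaw":0},{"dp":[-0.048,-0.003,0],"yaw":0},{"dp":[-0.048,-0.003,0],"yaw":0}]'
python3 - <<'E'
from h import *
plan([.613,-.263,.23],25)
E
```

```text
time_s: 0.9
tool_pos: [0.2779, 0.5876, 0.2313]
ee_rot: [0.0, 0.54, 0.842, 0.0]
ft_force: [-0.0, 0.5, 0.3]
finger_gap: 0.0699
time_s: 1.4
tool_pos: [0.366, 0.362, 0.2315]
ee_rot: [0.0, 0.537, 0.843, 0.0]
ft_force: [0.9, 0.6, 0.3]
finger_gap: 0.0703
t 1.4 pos [0.366  0.362  0.2315] yaw 25.02 gap 0.0703 F [0.9 0.6 0.3]
dp pre-yaw mm [-670.8  -40.6    1.5] | tool yaw 0.02 | dp post-yaw mm [-670.8  -40.3    1.5]
```

```bash

python3 -m creep '[{"dp":[-0.048,-0.003,0],"yaw":0},{"dp":[-0.048,-0.003,0],"yaw":0},{"dp":[-0.048,-0.003,0],"yaw":0},{"dp":[-0.048,-0.003,0],"yaw":0},{"dp":[-0.048,-0.003,0],"yaw":0}]'
python3 -m creep '[{"dp":[-0.048,-0.003,0],"yaw":0},{"dp":[-0.048,-0.003,0],"yaw":0},{"dp":[-0.048,-0.003,0],"yaw":0},{"dp":[-0.048,-0.003,0],"yaw":0},{"dp":[-0.048,-0.003,0],"yaw":0}]'
python3 -m creep '[{"dp":[-0.048,-0.003,0],"yaw":0},{"dp":[-0.048,-0.003,0],"yaw":0},{"dp":[-0.048,-0.003,0],"yaw":0},{"dp":[-0.037,-0.003,0],"yaw":0},{"dp":[0,0,0],"yaw":0}]'
python3 - <<'E'
from h import *
plan([.613,-.263,.23],25)
f=grab_frame("wrist"); save(f,"w1")
E
```

```text
time_s: 1.9
tool_pos: [0.4539, 0.138, 0.2317]
ee_rot: [0.0, 0.537, 0.843, 0.0]
ft_force: [0.7, -0.3, -0.3]
finger_gap: 0.0701
time_s: 2.4
tool_pos: [0.5417, -0.0861, 0.2316]
ee_rot: [0.0, 0.538, 0.843, 0.0]
ft_force: [0.8, -0.2, 0.8]
finger_gap: 0.0699
time_s: 2.9
tool_pos: [0.6074, -0.2574, 0.2307]
ee_rot: [0.0, 0.539, 0.842, -0.0]
ft_force: [0.4, 0.6, -0.1]
finger_gap: 0.0697
t 2.9 pos [ 0.6074 -0.2574  0.2307] yaw 24.74 gap 0.0697 F [ 0.4  0.6 -0.1]
dp pre-yaw mm [-7.4  2.7  0.7] | tool yaw -0.26 | dp post-yaw mm [-7.5  2.7  0.7]
```

View pics/w1.png

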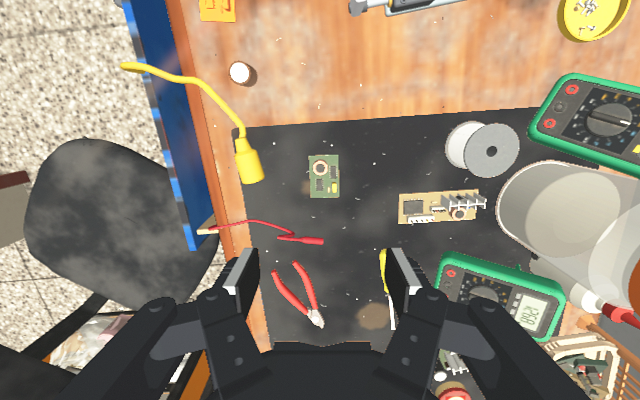

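The wrist view shows the module at (324,176) with its long side nearly vertical. The remote board is at (441,206) and the red lead at (270,230), both clear of it. I'll measure the module's pose from here.

```bash
cat >> h.py <<'E'
def modfit(f,roi,z):
    x0,y0,x1,y1=roi
    hsv=cv2.cvtColor(f["image"],cv2.COLOR_RGB2HSV); m=cv2.inRange(hsv,(38,50,40),(85,255,255))
    k=np.zeros_like(m);k[y0:y1,x0:x1]=m[y0:y1,x0:x1]
    k=cv2.morphologyEx(k,cv2.MORPH_OPEN,np.ones((3,3)))
    cs,_=cv2.findContours(k,0,1); c=cv2.convexHull(np.vstack([q for q in cs if cv2.contourArea(q)>15]))
    rp=cv2.minAreaRect(c.astype(np.float32))
    P=np.array([plane(f,p[0],z)[:2] for p in c],np.float32); r=cv2.minAreaRect(P)
    return rp,r,cv2.boxPoints(rp),k
E
python3 - <<'E'
from h import *
f=grab_frame("wrist")
rp,r,b,k=modfit(f,(300,145,350,205),.0062)
print(rp,r,b)
crop(f,290,140,360,210,8,"w1c")
E
```

```text
((323.4171142578125, 177.92543029785156), (41.62659454345703, 29.012475967407227), 86.98721313476562) ((0.6132039427757263, -0.2640738785266876), (0.03901614993810654, 0.05895564332604408), 26.884807586669922) [[307.837   157.90334]
 [336.80936 156.37846]
 [338.99722 197.94753]
 [310.02487 199.4724 ]]
```

View pics/w1c.png

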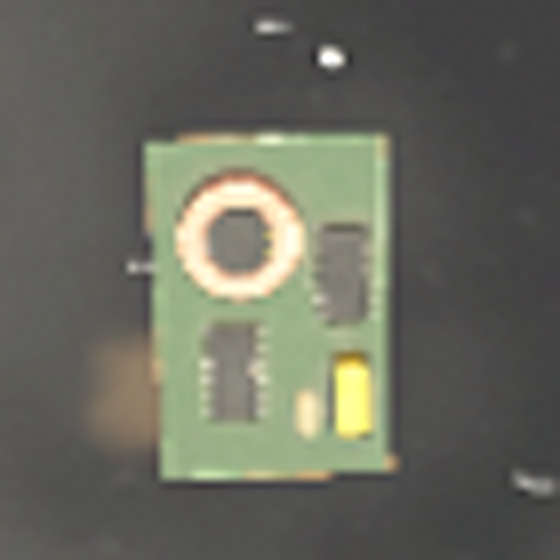

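```bash
python3 - <<'E'
from h import *
plan([.6132,-.264,.10],26.5)
E
```

```text
t 3.0 pos [ 0.6067 -0.2537  0.2308] yaw 24.91 gap 0.0701 F [-0.2  1.   0.5]
dp pre-yaw mm [-12.2   1.6 130.8] | tool yaw -1.59 | dp post-yaw mm [-12.2   1.3 130.8]
```

```bash
python3 -m creep '[{"dp":[-0.006,0.001,0.03],"yaw":-1.6},{"dp":[-0.006,0,0.04],"yaw":0},{"dp":[0,0,0.04],"yaw":0},{"dp":[0,0,0.02],"yaw":0},{"dp":[0,0,0],"yaw":0}]' 0.056 25
python3 - <<'E'
from h import *
plan([.6132,-.264,.10],26.5)
f=grab_frame("wrist"); save(f,"w2"); print(proj(f,[.6132,-.264,.006]))
E
```

```text
time_s: 3.5
tool_pos: [0.6101, -0.2605, 0.0967]
ee_rot: [-0.004, 0.525, 0.851, -0.0]
ft_force: [0.5, 0.3, -0.3]
finger_gap: 0.056
t 3.5 pos [ 0.6101 -0.2605  0.0967] yaw 26.68 gap 0.056 F [ 0.5  0.3 -0.3]
dp pre-yaw mm [-4.5  1.2 -3.3] | tool yaw 0.18 | dp post-yaw mm [-4.5  1.2 -3.3]
[323.4393273  208.72214874]
```

View pics/w2.png

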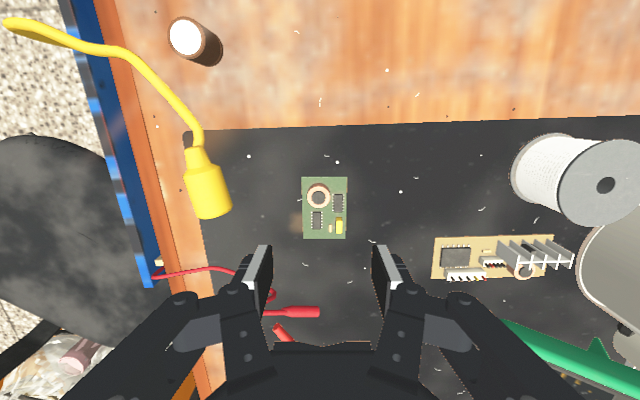

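The module sits at (324,208), where it was predicted. I'll get its height from the wrist and top views and refit the yaw.

```bash
python3 - <<'E'
from h import *
f=grab_frame("wrist"); t=grab_frame("top"); s=grab_frame("side")
rp,r,b,k=modfit(f,(290,165,360,250),.0062); print(rp,r)
c=np.mean(b,0)
print(tri([(f,c),(t,(421.1,183.2))]))
# side: board corners in c1 right half: left(497,147)/far(665..)
plan([r[0][0],r[0][1],.02],26.5)
crop(f,290,165,360,250,7,"w2c")
E
```

```text
((322.0, 204.0), (60.0, 44.0), 90.0) ((0.6129931211471558, -0.26364725828170776), (0.03932218253612518, 0.05807848274707794), 26.676471710205078)
(array([ 0.61356352, -0.26426769,  0.00093423]), [np.float64(0.22940359807091054), np.float64(0.07306980691819198)])
t 3.7 pos [ 0.6144 -0.2636  0.1042] yaw 26.64 gap 0.0559 F [0.5 0.  0.1]
dp pre-yaw mm [ 0.9 -1.5 84.2] | tool yaw 0.14 | dp post-yaw mm [ 0.8 -1.5 84.2]
```

View pics/w2c.png

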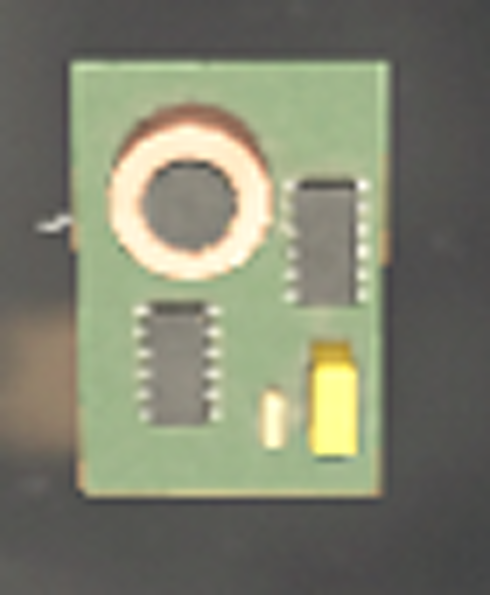

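```bash
python3 -m creep '[{"dp":[0,-0.0012,0.03],"yaw":0.1},{"dp":[0,0,0.03],"yaw":0},{"dp":[0,0,0.022],"yaw":0},{"dp":[0,0,0],"yaw":0},{"dp":[0,0,0],"yaw":0}]'
python3 -m creep '[{"dp":[0,0,0.006],"yaw":0},{"dp":[0,0,0.003],"yaw":0},{"dp":[0,0,0],"yaw":0},{"dp":[0,0,0],"yaw":0}]'
python3 - <<'E'
from h import *
plan([.6132,-.264,.005],26.5)
f=grab_frame("wrist"); save(f,"w3"); g=grab_frame("side"); crop(g,360,210,480,310,6,"s3")
E
```

```text
time_s: 4.2
tool_pos: [0.613, -0.2645, 0.0212]
ee_rot: [0.001, 0.526, 0.85, 0.0]
ft_force: [-0.7, -0.0, 0.3]
finger_gap: 0.0562
time_s: 4.6
tool_pos: [0.6122, -0.2642, 0.0108]
ee_rot: [0.0, 0.526, 0.85, 0.0]
ft_force: [-0.3, -0.4, 1.5]
finger_gap: 0.0557
t 4.6 pos [ 0.6122 -0.2642  0.0108] yaw 26.49 gap 0.0557 F [-0.3 -0.4  1.5]
dp pre-yaw mm [-0.3  1.   5.8] | tool yaw -0.01 | dp post-yaw mm [-0.3  1.   5.8]
```

View pics/w3.png

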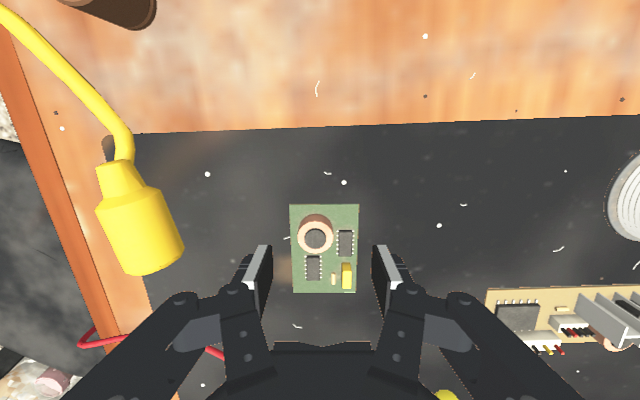

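View pics/s3.png

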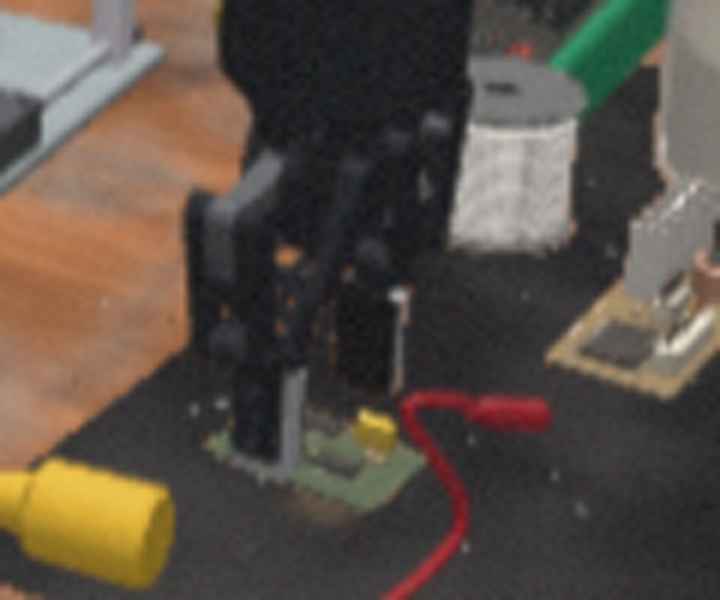

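The wrist view shows the module at (324,249), midway between the fingers (265 and 375). The side view shows the tips still above the mat. I'll go down slowly to the mat.

```bash
python3 -m creep '[{"dp":[0,0.001,0.003],"yaw":0},{"dp":[0,0,0.003],"yaw":0},{"dp":[0,0,0],"yaw":0}]' 0.048
python3 -m creep '[{"dp":[0,0,0.002],"yaw":0},{"dp":[0,0,0],"yaw":0}]'
python3 -m creep '[{"dp":[0,0,0.0015],"yaw":0},{"dp":[0,0,0],"yaw":0}]'
```

```text
time_s: 5.0
tool_pos: [0.6123, -0.2634, 0.0035]
ee_rot: [-0.001, 0.526, 0.85, -0.0]
ft_force: [-1.0, 0.2, -0.5]
finger_gap: 0.048
time_s: 5.2
tool_pos: [0.6126, -0.2635, 0.0019]
ee_rot: [-0.0, 0.526, 0.85, -0.0]
ft_force: [-0.6, -0.6, 0.3]
finger_gap: 0.0482
time_s: 5.4
tool_pos: [0.6127, -0.2636, 0.0006]
ee_rot: [-0.0, 0.526, 0.85, -0.0]
ft_force: [0.1, 0.9, -0.5]
finger_gap: 0.048
```

```bash
python3 -m creep '[{"dp":[0,0,0.001],"yaw":0},{"dp":[0,0,0],"yaw":0}]'
python3 - <<'E'
from h import *
g=grab_frame("side"); crop(g,380,250,460,310,8,"s4")
E
```

```text
time_s: 5.6
tool_pos: [0.6128, -0.2636, -0.0003]
ee_rot: [-0.0, 0.526, 0.85, -0.0]
ft_force: [-0.5, -0.4, 0.0]
finger_gap: 0.0478
```

View pics/s4.png

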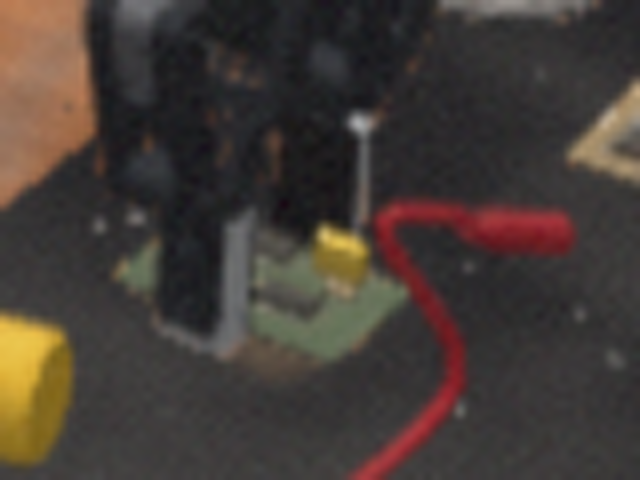

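```bash
python3 -m creep '[{"dp":[0,0,0],"yaw":0},{"dp":[0,0,0],"yaw":0},{"dp":[0,0,0],"yaw":0},{"dp":[0,0,0],"yaw":0},{"dp":[0,0,0],"yaw":0}]' 0.030 25
python3 -m creep '[{"dp":[0,0,-0.01],"yaw":0},{"dp":[0,0,-0.03],"yaw":0},{"dp":[0,0,-0.03],"yaw":0},{"dp":[0,0,-0.03],"yaw":0},{"dp":[0,0,0],"yaw":0}]'
python3 - <<'E'
from h import *
s=observe(); print(s["joints"],s["finger_gap"])
f=grab_frame("wrist"); save(f,"w4"); g=grab_frame("side"); crop(g,360,190,480,290,6,"s5")
E
```

```text
time_s: 6.15
tool_pos: [0.6136, -0.2641, 0.001]
ee_rot: [0.001, 0.526, 0.85, -0.0]
ft_force: [0.6, 0.1, 5.4]
finger_gap: 0.0391
time_s: 6.65
tool_pos: [0.6156, -0.265, 0.1056]
ee_rot: [0.004, 0.526, 0.85, 0.0]
ft_force: [0.6, 0.3, -0.1]
finger_gap: 0.0388
[-4.86644931e-01  2.63732401e-01  1.70907198e+00  6.30961660e-05
  1.15977350e+00 -9.49028129e-01] 0.03883408046852232
```

View pics/w4.png

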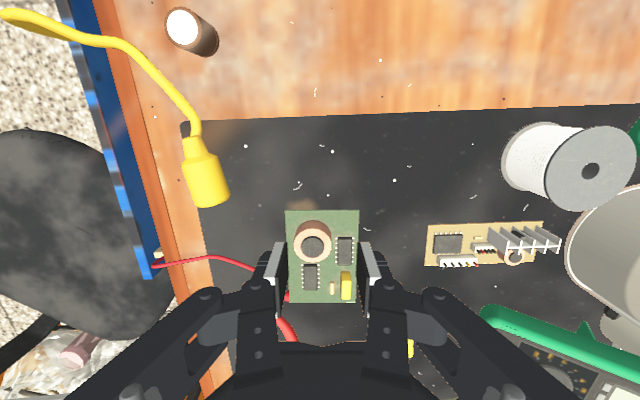

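View pics/s5.png

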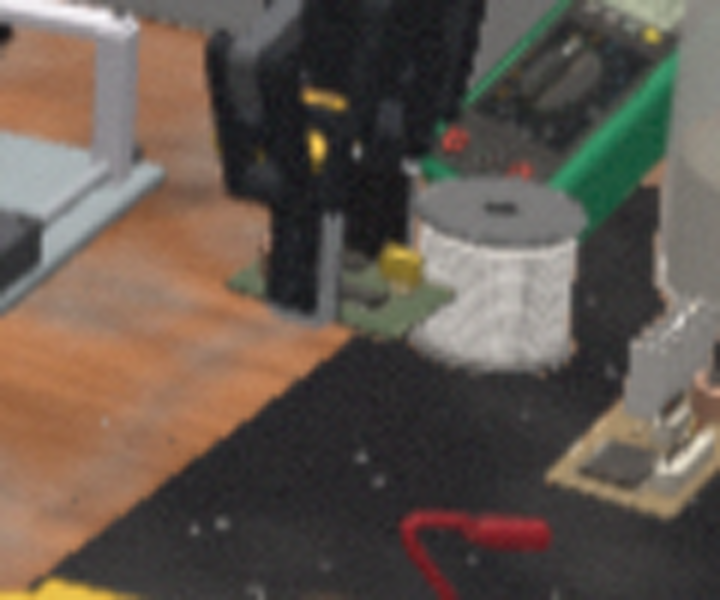

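The module is lifted, level, and centred between the pads, with the gap at 38.8 mm. I'll raise it, turn it to line up with the jig, and take a view of the jig with the wrist camera.

```bash
python3 - <<'E'
from h import *
f=grab_frame("wrist"); s=observe(); z=s["tool_pos"][2]+.0055
rp,r,b,k=modfit(f,(282,195,362,310),z); print(rp,r)
T=rot(s["ee_rot"]); print("centre in tool",T.T@(np.array([*r[0],z])-s["tool_pos"]), "yaw",yawof(T))
for uv in ((322,256),(286,210),(360,210),(289,303),(355,303)): print(uv,(T.T@(plane(f,uv,z)-s["tool_pos"])*1000).round(1))
plan([.678,.096,.2],125.5)
E
```

```text
((321.5, 256.0), (92.0, 73.0), 90.0) ((0.6132157444953918, -0.2640671730041504), (0.04027903452515602, 0.060367509722709656), 26.899667739868164)
centre in tool [-0.00135747  0.00073659 -0.00550321] yaw 26.48650183982553
(322, 256) [ 0.5  0.8 -5.5]
(286, 210) [ 28.7 -18.6  -5.4]
(360, 210) [28.7 21.4 -5.5]
(289, 303) [-32.1 -19.3  -5.5]
(355, 303) [-32.1  21.   -5.6]
t 6.8 pos [ 0.6119 -0.2632  0.0986] yaw 26.49 gap 0.0389 F [-0.1  0.2 -0.6]
dp pre-yaw mm [ 292.2  219.2 -101.2] | tool yaw -99.01 | dp post-yaw mm [-262.2  253.9 -102.2]
```

```bash
python3 -m creep '[{"dp":[0,0,-0.02],"yaw":-8.25},{"dp":[0,0,-0.02],"yaw":-8.25},{"dp":[0,0,-0.02],"yaw":-8.25},{"dp":[0,0,-0.02],"yaw":-8.25},{"dp":[0,0,-0.02],"yaw":-8.25}]'
python3 -m creep '[{"dp":[0,0,0],"yaw":-8.25},{"dp":[0,0,0],"yaw":-8.25},{"dp":[0,0,0],"yaw":-8.25},{"dp":[0,0,0],"yaw":-8.25},{"dp":[0,0,0],"yaw":-8.25}]'
python3 -m creep '[{"dp":[0,0,0],"yaw":-8.25},{"dp":[0,0,0],"yaw":-8.25},{"dp":[-0.029,0.028,0],"yaw":0},{"dp":[-0.029,0.028,0],"yaw":0},{"dp":[-0.029,0.028,0],"yaw":0}]'
python3 -m creep '[{"dp":[-0.029,0.028,0],"yaw":0},{"dp":[-0.029,0.028,0],"yaw":0},{"dp":[-0.029,0.028,0],"yaw":0},{"dp":[-0.029,0.028,0],"yaw":0},{"dp":[-0.029,0.028,0],"yaw":0}]'
python3 -m creep '[{"dp":[-0.029,0.028,0],"yaw":0},{"dp":[0,0,0],"yaw":0},{"dp":[0,0,0],"yaw":0}]'
python3 - <<'E'
from h import *
plan([.678,.096,.2],125.5)
f=grab_frame("wrist"); save(f,"w5")
E
```

```text
time_s: 7.3
tool_pos: [0.6116, -0.263, 0.1974]
ee_rot: [-0.002, 0.19, 0.982, 0.001]
ft_force: [-0.2, 0.2, -0.3]
finger_gap: 0.039
time_s: 7.8
tool_pos: [0.6116, -0.263, 0.1965]
ee_rot: [-0.002, -0.168, 0.986, 0.002]
ft_force: [-0.2, -0.4, -0.7]
finger_gap: 0.0388
time_s: 8.3
tool_pos: [0.6336, -0.1434, 0.1966]
ee_rot: [-0.002, -0.304, 0.953, 0.001]
ft_force: [1.5, 0.4, -2.1]
finger_gap: 0.0389
time_s: 8.8
tool_pos: [0.6704, 0.0551, 0.1966]
ee_rot: [-0.002, -0.305, 0.952, 0.001]
ft_force: [0.6, -0.2, -0.5]
finger_gap: 0.0385
time_s: 9.1
tool_pos: [0.6779, 0.0938, 0.197]
ee_rot: [-0.002, -0.306, 0.952, 0.0]
ft_force: [-0.7, -0.2, -1.5]
finger_gap: 0.0388
t 9.1 pos [0.6779 0.0938 0.197 ] yaw 125.6 gap 0.0388 F [-0.7 -0.2 -1.5]
dp pre-yaw mm [-1.3  1.7 -3. ] | tool yaw 0.1 | dp post-yaw mm [-1.3  1.7 -3. ]
```

View pics/w5.png

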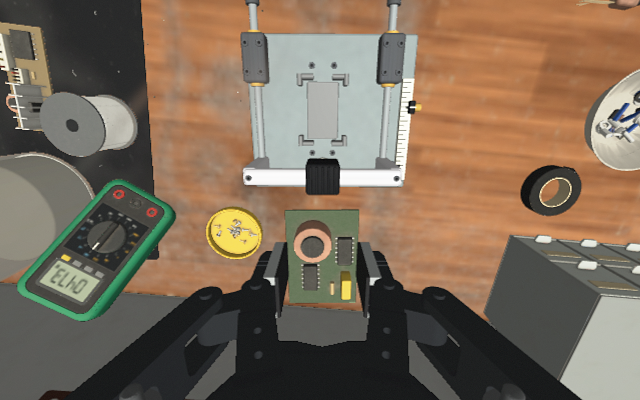

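The wrist view shows the jig: nest at (323,110), guide corners around (301–348, 75–148), camera at (322,176), and index clip at (412,107) on the scale. I'll crop this and take a second viewpoint for height.

```bash
python3 - <<'E'
from h import *
import pickle
f=grab_frame("wrist"); pickle.dump(f,open("f5.pkl","wb"))
crop(f,280,55,365,165,5,"w5a"); crop(f,370,60,435,195,4,"w5b")
E
```

```text
(no output)
```

View pics/w5a.png

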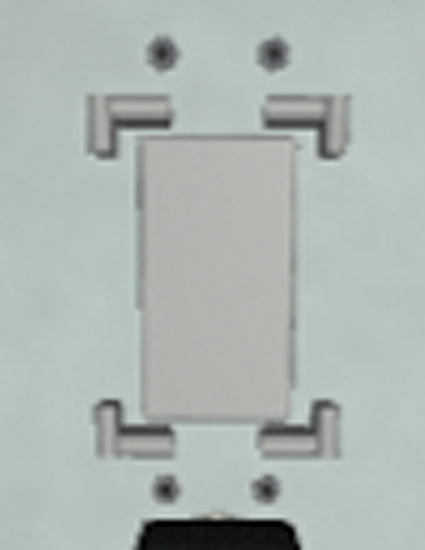

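View pics/w5b.png

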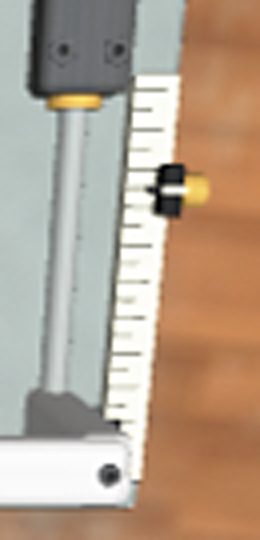

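```bash
python3 -m creep '[{"dp":[0,0,0.025],"yaw":0.1},{"dp":[0,0,0.025],"yaw":0},{"dp":[0,0,0],"yaw":0},{"dp":[0,0,0],"yaw":0}]'
python3 - <<'E'
from h import *
import pickle
f=grab_frame("wrist"); pickle.dump(f,open("f6.pkl","wb")); save(f,"w6")
g=pickle.load(open("f5.pkl","rb"))
q=lambda x,y:np.array((x/5+280-.4,y/5+55-.4))
fl=[plane(g,q(*p),.022) for p in((139,137),(295,137),(289,420),(143,420))]
gd=[plane(g,q(*p),.0305) for p in((88,95),(348,96),(340,456),(97,456))]
for c in(fl,gd):
    c=np.array(c); print(c.mean(0),[np.linalg.norm(c[i]-c[(i+1)%4]).round(4) for i in range(4)])
    xd=(c[2]+c[3]-c[0]-c[1]); print("jig yaw",np.degrees(np.arctan2(xd[1],xd[0])))
    yd=(c[1]+c[2]-c[0]-c[3]); print("jig y dir-90",np.degrees(np.arctan2(yd[1],yd[0]))-90)
E
```

```text
time_s: 9.6
tool_pos: [0.6785, 0.0918, 0.1491]
ee_rot: [-0.001, -0.303, 0.953, 0.0]
ft_force: [-0.1, 0.2, -0.5]
finger_gap: 0.0387
[0.61378795 0.04934486 0.022     ] [np.float64(0.0334), np.float64(0.0594), np.float64(0.0332), np.float64(0.0594)]
jig yaw 35.355663564046594
jig y dir-90 35.49892435480736
[0.61350527 0.04956627 0.0305    ] [np.float64(0.0536), np.float64(0.0735), np.float64(0.0542), np.float64(0.0737)]
jig yaw 35.67276086166749
jig y dir-90 35.398581541126646
```

View pics/w6.png

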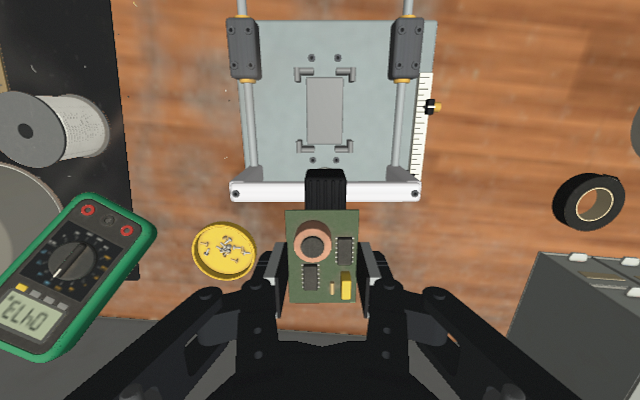

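```bash
python3 - <<'E'
from h import *
import pickle
f=pickle.load(open("f6.pkl","rb")); crop(f,285,55,365,165,5,"w6a"); crop(f,400,60,450,200,4,"w6b")
E
```

```text
(no output)
```

View pics/w6a.png

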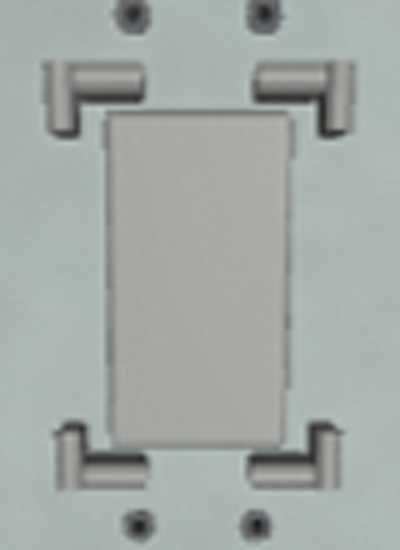

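View pics/w6b.png

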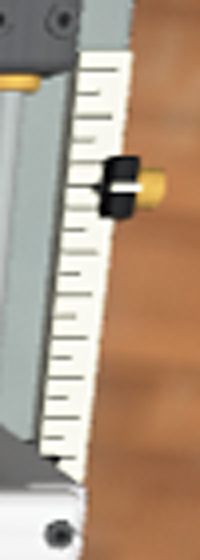

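```bash
python3 - <<'E'
from h import *
import pickle
g=pickle.load(open("f5.pkl","rb"));f=pickle.load(open("f6.pkl","rb"))
q=lambda x,y:np.array((x/5+280-.4,y/5+55-.4)); q2=lambda x,y:np.array((x/5+285-.4,y/5+55-.4))
A=((139,137),(295,137),(289,420),(143,420)); B=((107,112),(291,113),(284,446),(110,446))
pts=[tri([(g,q(*a)),(f,q2(*b))]) for a,b in zip(A,B)]
for p in pts: print(p[0].round(4),np.round(p[1],2))
c=np.array([p[0] for p in pts]); print("tri centre",c.mean(0))
c=np.array([plane(f,q2(*b),.022) for b in B]); print("floor view6",c.mean(0),[np.linalg.norm(c[i]-c[(i+1)%4]).round(4) for i in range(4)])
xd=(c[2]+c[3]-c[0]-c[1]); print(np.degrees(np.arctan2(xd[1],xd[0])))
c=np.array([plane(f,q2(*b),.0305) for b in ((44,62),(355,62),(341,488),(57,488))]); print("guides view6",c.mean(0))
xd=(c[2]+c[3]-c[0]-c[1]); print(np.degrees(np.arctan2(xd[1],xd[0])))
# held module
s=observe();T=rot(s["ee_rot"]);z=s["tool_pos"][2]+.0055
h=grab_frame("wrist"); rp,r,b,k=modfit(h,(278,200,362,312),z); print("held",T.T@(np.array([*r[0],z])-s["tool_pos"]),r[1],r[2],yawof(T))
plan([.6137,.0495,.15],125.5)
E
```

```text
[0.5993 0.0192 0.0278] [0.17 0.2 ]
[0.5801 0.0458 0.0237] [0.08 0.1 ]
[0.628  0.0794 0.0279] [0.07 0.08]
[0.6475 0.0528 0.0236] [0.16 0.19]
tri centre [0.61372722 0.04931247 0.02575985]
floor view6 [0.61371481 0.04938335 0.022     ] [np.float64(0.0332), np.float64(0.0593), np.float64(0.0338), np.float64(0.0595)]
35.07643973165465
guides view6 [0.61346445 0.04940077 0.0305    ]
35.384868111127396
held [-0.00043057  0.00060796 -0.0055    ] (0.059350382536649704, 0.03980494663119316) 35.32491683959961 125.31687526047067
t 9.7 pos [0.6799 0.0924 0.1516] yaw 125.33 gap 0.0389 F [-0.2 -0.1 -1.2]
dp pre-yaw mm [78.8  3.3  1.4] | tool yaw -0.17 | dp post-yaw mm [78.8  3.5  1.4]
```

Nest centre is (0.6136, 0.0494), with the floor triangulated at about 24 mm (22 stated) and jig yaw 35.4°. I'll move above the nest.

```bash
python3 -m creep '[{"dp":[0.04,0.003,0],"yaw":0},{"dp":[0.039,0,0],"yaw":0},{"dp":[0,0,0],"yaw":0},{"dp":[0,0,0],"yaw":0}]'
python3 - <<'E'
from h import *
plan([.6131,.0483,.06],125.4)
f=grab_frame("wrist"); save(f,"w7")
E
```

```text
time_s: 10.1
tool_pos: [0.6136, 0.0493, 0.1518]
ee_rot: [0.002, -0.303, 0.953, -0.0]
ft_force: [1.8, 0.4, -0.9]
finger_gap: 0.039
t 10.1 pos [0.6136 0.0493 0.1518] yaw 125.32 gap 0.039 F [ 1.8  0.4 -0.9]
dp pre-yaw mm [ 1.2 -0.3 91.8] | tool yaw -0.08 | dp post-yaw mm [ 1.2 -0.3 91.8]
```

View pics/w7.png

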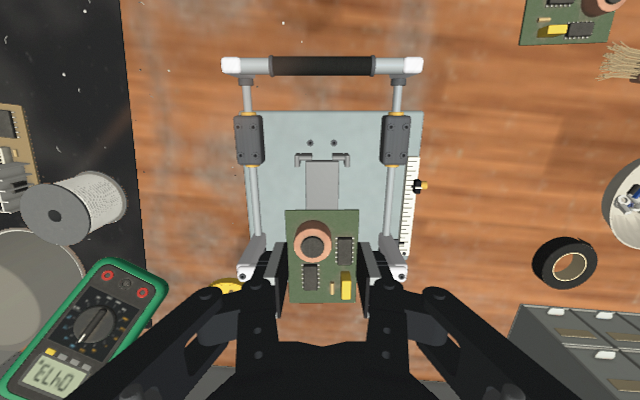

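The wrist view shows the module aligned over the nest, with the front guides at (300–345,158). The handle bar runs from (272,66) to (374,66).

```bash
python3 -m creep '[{"dp":[0.0012,0,0.03],"yaw":0},{"dp":[0,0,0.03],"yaw":0},{"dp":[0,0,0.03],"yaw":0},{"dp":[0,0,0],"yaw":0},{"dp":[0,0,0],"yaw":0}]'
python3 - <<'E'
from h import *
plan([.6131,.0483,.04],125.4)
f=grab_frame("wrist"); save(f,"w8"); g=grab_frame("side"); crop(g,270,140,390,240,6,"s8")
s=observe();T=rot(s["ee_rot"]);z=s["tool_pos"][2]+.0055
rp,r,b,k=modfit(f,(278,200,362,312),z); print("held",T.T@(np.array([*r[0],z])-s["tool_pos"]),r)
E
```

```text
time_s: 10.65
tool_pos: [0.6129, 0.0495, 0.0604]
ee_rot: [0.0, -0.304, 0.953, -0.0]
ft_force: [0.4, 0.3, -0.2]
finger_gap: 0.0384
t 10.65 pos [0.6129 0.0495 0.0604] yaw 125.42 gap 0.0384 F [ 0.4  0.3 -0.2]
dp pre-yaw mm [ 0.5 -1.1 20.4] | tool yaw 0.02 | dp post-yaw mm [ 0.5 -1.1 20.4]
held [ 0.00165022  0.0014629  -0.00550937] ((0.611952543258667, 0.04954368621110916), (0.05847770720720291, 0.03922668844461441), 35.422054290771484)
```

View pics/w8.png

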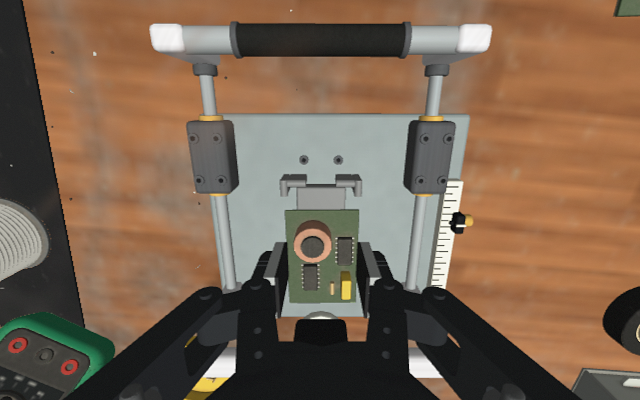

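View pics/s8.png

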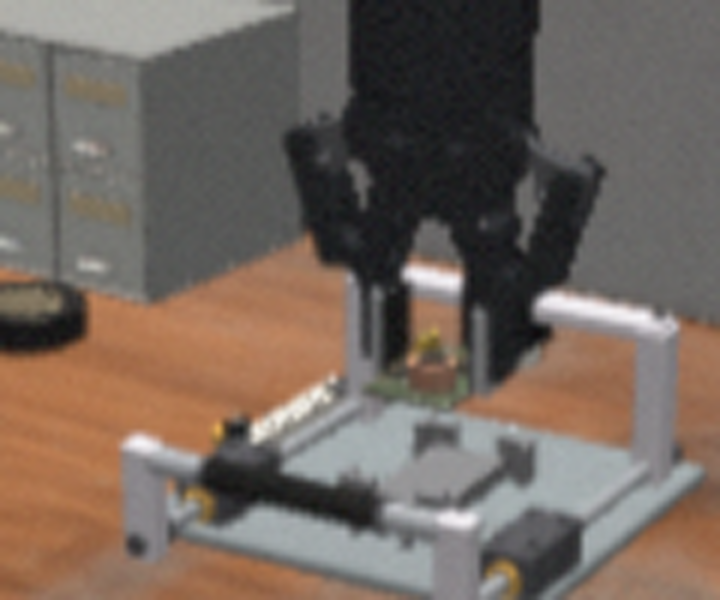

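```bash
python3 - <<'E'
from h import *
import pickle
s=observe();f=grab_frame("wrist");T=rot(s["ee_rot"])
C=np.array([[0,-.947898,-.318573],[1,0,0],[0,-.318573,.947898]]); o=np.array([.0822,.0005,-.1434])
def tl(uv,z):
    d=C@np.linalg.inv(f["mtx"])@np.array([*uv,1.]); return (o+d*(z-o[2])/d[2])*1000
for uv in ((285.5,209.5),(359,209.5),(288.5,303),(355.5,303)): print(tl(uv,-.0052).round(1))
print("now extr",(T.T@(f["xyz"]-s["tool_pos"])*1000).round(1), s["tool_pos"])
for n in "f5","f6":
    g=pickle.load(open(n+".pkl","rb")); Tg=rot(g["orientation"])@C.T
    print(n,"implied tool pos",(g["xyz"]-Tg@o).round(4),"yaw",yawof(Tg))
crop(f,270,165,375,315,5,"w8a")
E
```

```text
[ 30.  -19.   -5.2]
[30.  20.4 -5.2]
[-30.5 -19.7  -5.2]
[-30.5  20.9  -5.2]
now extr [  81.5    0.6 -143.4] [0.61416855 0.04930746 0.06243455]
f5 implied tool pos [0.6785 0.0932 0.1974] yaw 125.49956598592784
f6 implied tool pos [0.679  0.0922 0.1491] yaw 125.28427241915125
```

View pics/w8a.png

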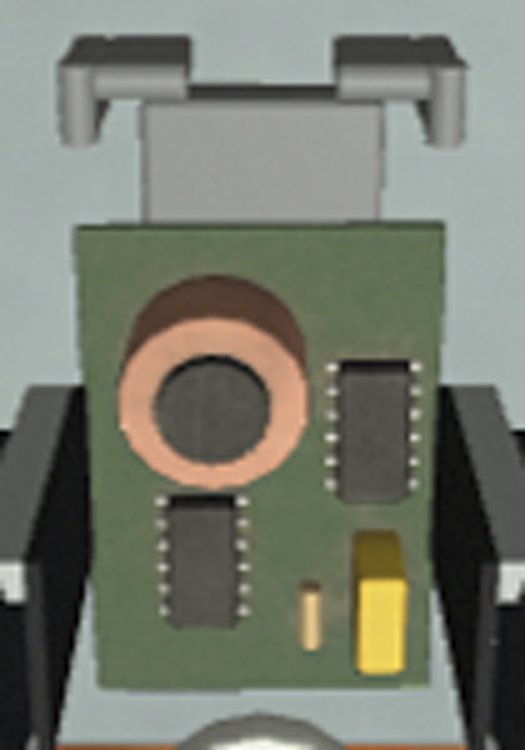

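```bash
python3 -m creep '[{"dp":[0.0007,-0.0002,0.015],"yaw":0},{"dp":[0,0,0.014],"yaw":0},{"dp":[0,0,0],"yaw":0},{"dp":[0,0,0],"yaw":0}]'
python3 - <<'E'
from h import *
plan([.6137,.0487,.021],125.4)
f=grab_frame("wrist"); crop(f,255,120,395,330,3,"w9"); g=grab_frame("side"); crop(g,300,170,390,240,8,"s9")
E
```

```text
time_s: 11.2
tool_pos: [0.6107, 0.0485, 0.0298]
ee_rot: [-0.001, -0.304, 0.953, 0.0]
ft_force: [-0.2, 0.2, -0.9]
finger_gap: 0.0384
t 11.2 pos [0.6107 0.0485 0.0298] yaw 125.38 gap 0.0384 F [-0.2  0.2 -0.9]
dp pre-yaw mm [-2.6 -1.6  8.8] | tool yaw -0.02 | dp post-yaw mm [-2.6 -1.6  8.8]
```

View pics/w9.png

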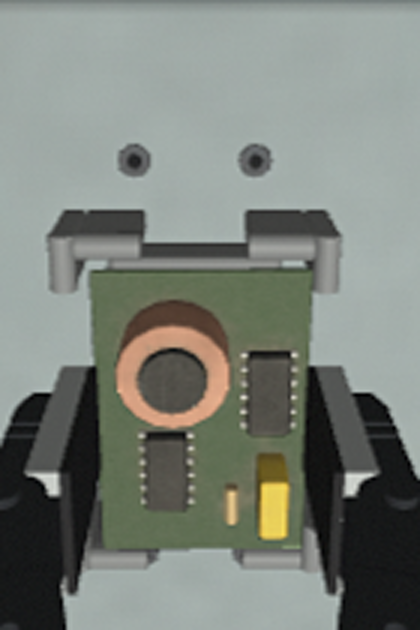

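View pics/s9.png

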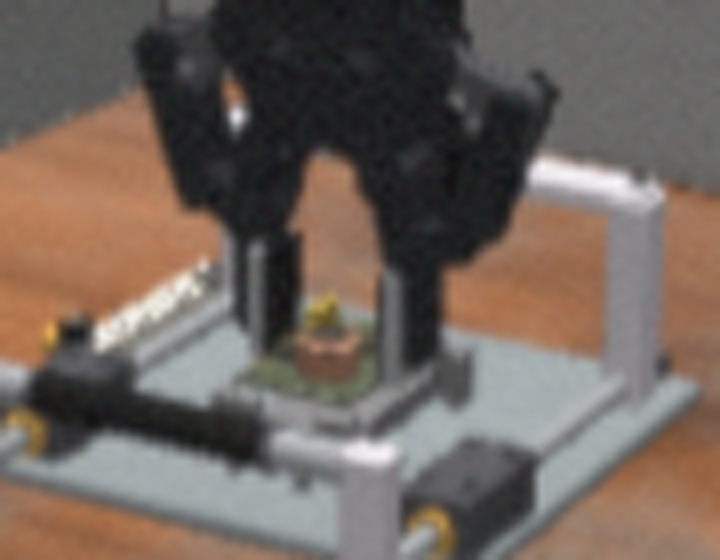

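```bash
python3 -m creep '[{"dp":[0,0,0],"yaw":0},{"dp":[0,0,0],"yaw":0}]'
python3 - <<'E'
from h import *
plan([.6137,.0487,.021],125.4)
E
python3 -m creep '[{"dp":[0,0,0],"yaw":0}]'
python3 - <<'E'
from h import *
plan([.6137,.0487,.021],125.4)
E
```

```text
time_s: 11.5
tool_pos: [0.6117, 0.0485, 0.0312]
ee_rot: [0.0, -0.304, 0.953, -0.0]
ft_force: [-0.2, 0.2, -1.6]
finger_gap: 0.0387
t 11.5 pos [0.6117 0.0485 0.0312] yaw 125.39 gap 0.0387 F [-0.2  0.2 -1.6]
dp pre-yaw mm [-1.8 -1.  10.2] | tool yaw -0.01 | dp post-yaw mm [-1.8 -1.  10.2]
time_s: 11.6
tool_pos: [0.6116, 0.0485, 0.0311]
ee_rot: [0.0, -0.304, 0.953, -0.0]
ft_force: [0.6, -0.4, -0.5]
finger_gap: 0.0386
t 11.6 pos [0.6116 0.0485 0.0311] yaw 125.38 gap 0.0386 F [ 0.6 -0.4 -0.5]
dp pre-yaw mm [-1.8 -1.  10.1] | tool yaw -0.02 | dp post-yaw mm [-1.8 -1.  10.1]
```

Settled. Two sources, the pose reading and the guides in the image, both say to shift -1.8 mm in x and -1.0 mm in y.

```bash
python3 -m creep '[{"dp":[-0.0018,-0.001,0],"yaw":0},{"dp":[0,0,0],"yaw":0},{"dp":[0,0,0],"yaw":0},{"dp":[0,0,0],"yaw":0}]'
python3 - <<'E'
from h import *
plan([.6137,.0487,.021],125.4)
f=grab_frame("wrist"); crop(f,270,165,380,325,5,"w10")
E
```

```text
time_s: 12.0
tool_pos: [0.6135, 0.0487, 0.0308]
ee_rot: [-0.0, -0.304, 0.953, 0.0]
ft_force: [-0.3, -0.1, -1.1]
finger_gap: 0.0391
t 12.0 pos [0.6135 0.0487 0.0308] yaw 125.39 gap 0.0391 F [-0.3 -0.1 -1.1]
dp pre-yaw mm [-0.2 -0.1  9.8] | tool yaw -0.01 | dp post-yaw mm [-0.2 -0.1  9.8]
```

View pics/w10.png

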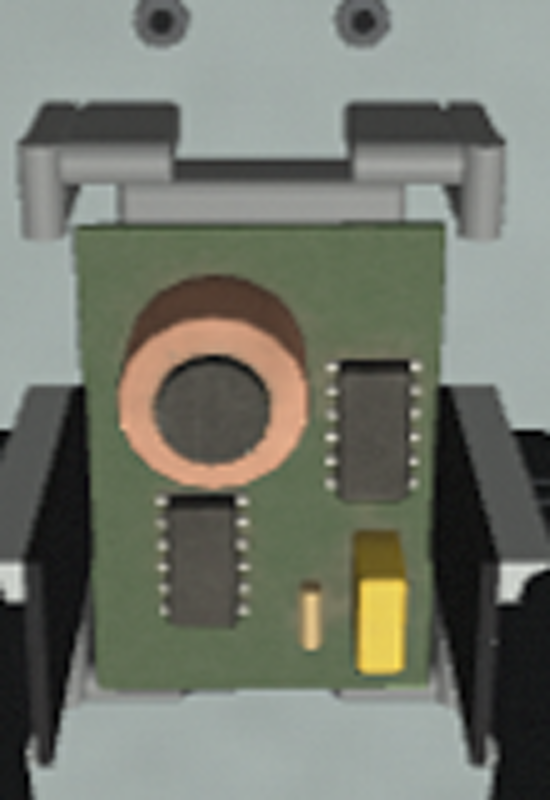

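The board is now centred laterally between the guides (261 vs 261.5 px in the crop). Lowering.

```bash
python3 -m creep '[{"dp":[-0.0002,0,0.002],"yaw":0},{"dp":[0,0,0.002],"yaw":0},{"dp":[0,0,0.002],"yaw":0},{"dp":[0,0,0],"yaw":0},{"dp":[0,0,0],"yaw":0}]'
python3 - <<'E'
from h import *
plan([.6137,.0487,.021],125.4)
f=grab_frame("wrist"); crop(f,270,165,380,325,5,"w11")
E
```

```text
time_s: 12.55
tool_pos: [0.6136, 0.0488, 0.0247]
ee_rot: [-0.0, -0.304, 0.953, 0.0]
ft_force: [0.0, 0.5, -0.6]
finger_gap: 0.0386
t 12.55 pos [0.6136 0.0488 0.0247] yaw 125.39 gap 0.0386 F [ 0.   0.5 -0.6]
dp pre-yaw mm [-0.  -0.2  3.7] | tool yaw -0.01 | dp post-yaw mm [-0.  -0.2  3.7]
```

View pics/w11.png

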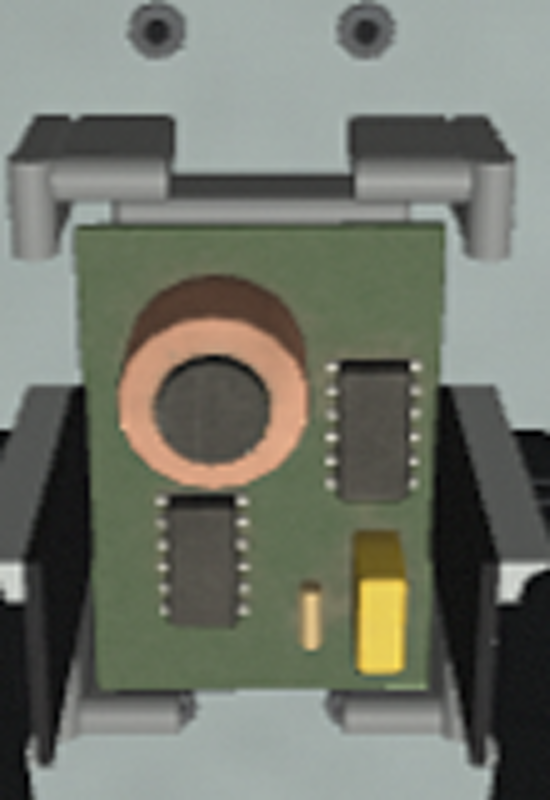

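The board has entered between the guides without any contact force. I'll continue to the floor.

```bash
python3 -m creep '[{"dp":[0,0,0.001],"yaw":0},{"dp":[0,0,0.001],"yaw":0},{"dp":[0,0,0],"yaw":0},{"dp":[0,0,0],"yaw":0}]'
python3 -m creep '[{"dp":[0,0,0.001],"yaw":0},{"dp":[0,0,0],"yaw":0},{"dp":[0,0,0],"yaw":0}]'
python3 -m creep '[{"dp":[0,0,0.0007],"yaw":0},{"dp":[0,0,0],"yaw":0},{"dp":[0,0,0],"yaw":0}]'
```

```text
time_s: 13.0
tool_pos: [0.6136, 0.0489, 0.0228]
ee_rot: [-0.0, -0.304, 0.953, 0.0]
ft_force: [-0.1, 0.6, -1.0]
finger_gap: 0.0388
time_s: 13.3
tool_pos: [0.6136, 0.0488, 0.0217]
ee_rot: [-0.0, -0.304, 0.953, 0.0]
ft_force: [-0.3, 0.6, -0.8]
finger_gap: 0.0388
time_s: 13.6
tool_pos: [0.6136, 0.0488, 0.0211]
ee_rot: [-0.0, -0.304, 0.953, 0.0]
ft_force: [-0.2, -0.0, -1.0]
finger_gap: 0.0385
```

```bash
python3 -m creep '[{"dp":[0,0,0.0007],"yaw":0},{"dp":[0,0,0],"yaw":0},{"dp":[0,0,0],"yaw":0}]'
python3 -m creep '[{"dp":[0,0,0.0007],"yaw":0},{"dp":[0,0,0],"yaw":0},{"dp":[0,0,0],"yaw":0}]'
```

```text
time_s: 13.9
tool_pos: [0.6138, 0.0488, 0.0208]
ee_rot: [0.0, -0.304, 0.953, -0.0]
ft_force: [-1.4, 0.1, 1.3]
finger_gap: 0.0388
time_s: 14.2
tool_pos: [0.6139, 0.0488, 0.0207]
ee_rot: [-0.0, -0.304, 0.953, -0.0]
ft_force: [-4.1, -1.0, 5.6]
finger_gap: 0.0387
```

Contact with the floor at z=20.7 mm (predicted 20.8), with 5.6 N up. I'll check visually before releasing.

```bash
python3 - <<'E'
from h import *
f=grab_frame("wrist"); a=cv2.resize(f["image"][165:325,265:385,::-1],(450,600),interpolation=cv2.INTER_CUBIC); g=grab_frame("side"); b=cv2.resize(g["image"][180:240,310:345+0,::-1],(350,600),interpolation=cv2.INTER_CUBIC)
cv2.imwrite("pics/w12.png",np.hstack([a,b]))
E
```

```text
(no output)
```

View pics/w12.png

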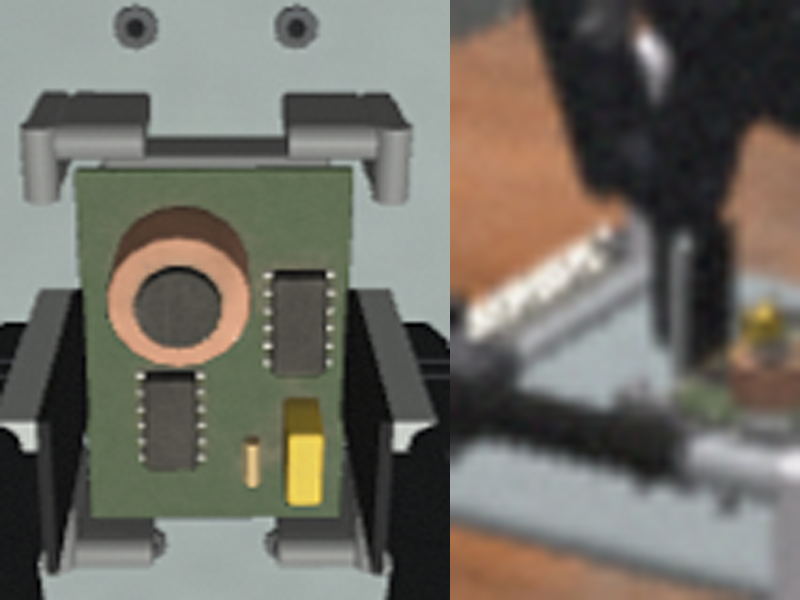

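The board sits between all four guides (front pair at y≈160, rear pair at y≈540 in the crop), straight. Releasing.

```bash
python3 -m creep '[{"dp":[0,0,0],"yaw":0},{"dp":[0,0,0],"yaw":0},{"dp":[0,0,0],"yaw":0}]' 0.056
python3 -m creep '[{"dp":[0,0,-0.005],"yaw":0},{"dp":[0,0,-0.02],"yaw":0},{"dp":[0,0,-0.03],"yaw":0},{"dp":[0,0,-0.03],"yaw":0},{"dp":[0,0,-0.03],"yaw":0}]'
python3 -m creep '[{"dp":[0,0,-0.015],"yaw":0},{"dp":[0,0,0],"yaw":0},{"dp":[0,0,0],"yaw":0}]'
python3 - <<'E'
from h import *
import pickle
plan([.6137,.0487,.15],125.4)
f=grab_frame("wrist"); save(f,"w13"); pickle.dump(f,open("f13.pkl","wb"))
E
```

```text
time_s: 14.6
tool_pos: [0.6136, 0.0488, 0.0194]
ee_rot: [-0.0, -0.304, 0.953, 0.0]
ft_force: [0.1, -0.3, -0.1]
finger_gap: 0.056
time_s: 15.1
tool_pos: [0.6136, 0.0488, 0.136]
ee_rot: [-0.0, -0.304, 0.953, -0.0]
ft_force: [-0.5, -0.2, 0.7]
finger_gap: 0.0559
time_s: 15.4
tool_pos: [0.6131, 0.0488, 0.1487]
ee_rot: [-0.001, -0.304, 0.953, 0.0]
ft_force: [-0.7, 1.1, -0.3]
finger_gap: 0.0559
t 15.4 pos [0.6131 0.0488 0.1487] yaw 125.39 gap 0.0559 F [-0.7  1.1 -0.3]
dp pre-yaw mm [-0.4 -0.4 -1.3] | tool yaw -0.01 | dp post-yaw mm [-0.4 -0.4 -1.3]
```

View pics/w13.png

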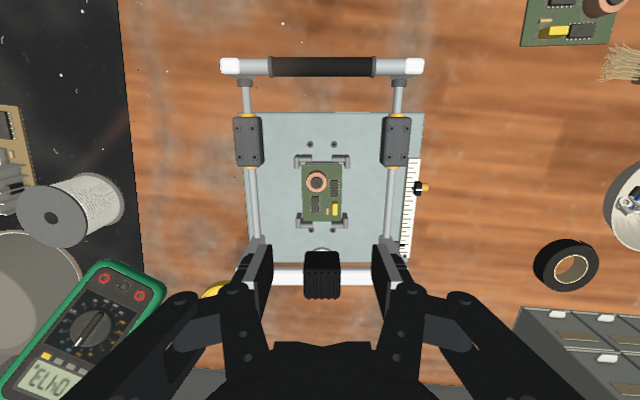

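The module lies in the nest at (322,191), parallel to the rods, with the carriage still parked. The handle bar is at (323,67) and the index clip at (419,187). I'll crop for detail and measure the handle and the travel.

```bash
python3 - <<'E'
from h import *
import pickle
f=pickle.load(open("f13.pkl","rb"))
crop(f,285,140,360,245,5,"w13a"); crop(f,380,150,440,275,4,"w13b"); crop(f,210,45,435,95,3.5,"w13c")
E
```

```text
(no output)
```

View pics/w13a.png

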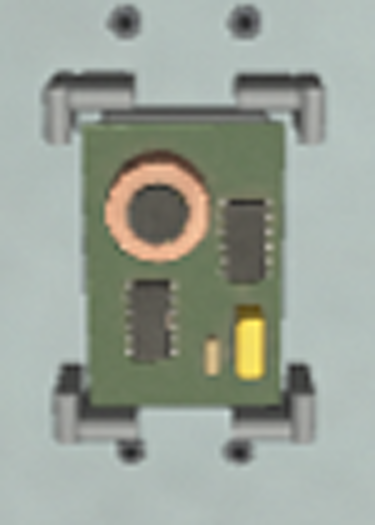

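View pics/w13b.png

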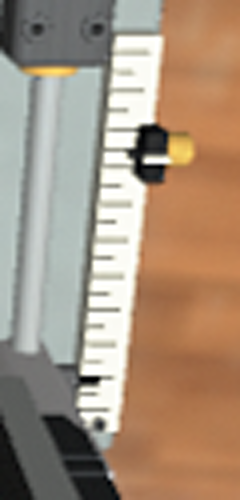

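View pics/w13c.png

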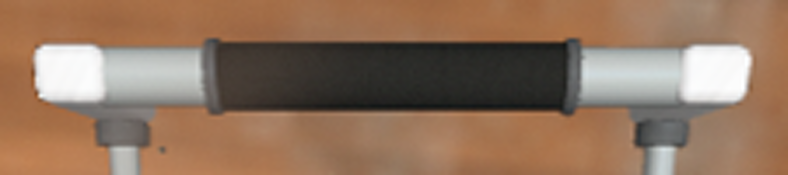

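```bash
python3 - <<'E'
from h import *
import pickle
f=pickle.load(open("f13.pkl","rb"));t=grab_frame("top")
N=np.array([.6136,.0494]);psi=np.radians(35.4);X=np.array([np.cos(psi),np.sin(psi)]);Y=np.array([-X[1],X[0]])
J=lambda p:np.array([X@(p[:2]-N),Y@(p[:2]-N)])*1000
q=lambda x,y,x0,y0,s:np.array((x/s+x0-.5+.5/s,y/s+y0-.5+.5/s))
c=[plane(f,q(x,y,285,140,5),.026) for x,y in((83,123),(285,123),(281,403),(91,403))]
print("module in jig mm",[J(p).round(1) for p in c],J(np.mean(c,0)))
pt=plane(f,q(100,380,380,150,4),.023); va=plane(f,q(130,155,380,150,4),.023)
print("pointer",J(pt),"vane",J(va),"travel",J(pt)[0]-J(va)[0])
for z in(.055,.062):
  for y in (42,76,110):
    print(z,y,J(plane(f,q(395,y,210,45,3.5),z)))
L=plane(f,q(212,75,210,45,3.5),.055);Rr=plane(f,q(573,75,210,45,3.5),.055);print(J(L),J(Rr))
m=(q(212,75,210,45,3.5)+q(573,75,210,45,3.5))/2
# top: bar mid from crop c2 (350,443)-(465,372)
print("tri",tri([(f,m),(t,q((347+467)/2,(441+372)/2,255,130,5))]))
H=plane(f,m,.055);print("H",H,J(H)); 
s=observe();print(s["joints"])
E
```

```text
module in jig mm [array([-29.2, -19.8]), array([-29.2,  19.7]), array([30. , 20.1]), array([ 30. , -19.6])] [0.42278709 0.09522059]
pointer [60.1421966  90.55105597] vane [-3.67608269 92.12088071] travel 63.818279287095486
0.055 42 [-119.09847962    0.89821873]
0.055 76 [-112.27559058    0.90009116]
0.055 110 [-105.31263854    0.90200203]
0.062 42 [-118.00706742    0.88229028]
0.062 76 [-111.38554179    0.88410745]
0.062 110 [-104.62808682    0.88596193]
[-112.49726925  -39.94598275] [-112.45973425   40.63108647]
tri (array([ 0.52206531, -0.01500104,  0.05874401]), [np.float64(0.2690796818619801), np.float64(0.07250577793727042)])
H [ 0.52171752 -0.01547789  0.055     ] [-112.478502     0.3420225]
[-7.77232454e-03  1.14191635e-01  1.80634768e+00 -3.50380584e-06
  1.22497029e+00 -2.19617516e+00]
```

The module is within 0.5 mm of the nest centre and straight. The handle is at (0.5219,-0.0154), triangulated at 58.7 mm high (55 stated). My first travel estimate is 63.8 mm. I'll turn 90° for the handle and look at the scale from closer on the way.

```bash
python3 -m creep '[{"dp":[0,0,0],"yaw":8.5},{"dp":[0,0,0],"yaw":8.5},{"dp":[0,0,0],"yaw":8.5},{"dp":[0,0,0],"yaw":8.5},{"dp":[0,0,0],"yaw":8.5}]'
python3 -m creep '[{"dp":[0,0,0],"yaw":8.5},{"dp":[0,0,0],"yaw":8.5},{"dp":[0,0,0],"yaw":8.5},{"dp":[0,0,0],"yaw":8.5},{"dp":[0,0,0],"yaw":8.5}]'
python3 -m creep '[{"dp":[0,0,0],"yaw":5},{"dp":[0.02,0.028,0.01],"yaw":0},{"dp":[0.02,0,0],"yaw":0},{"dp":[0,0,0],"yaw":0},{"dp":[0,0,0],"yaw":0}]'
python3 - <<'E'
from h import *
import pickle
plan([.5219,-.0154,.15],35.4)
f=grab_frame("wrist"); save(f,"w14"); pickle.dump(f,open("f14.pkl","wb"))
E
```

```text
time_s: 16.0
tool_pos: [0.6125, 0.0488, 0.1472]
ee_rot: [-0.002, 0.065, 0.998, -0.0]
ft_force: [-0.0, 0.1, 0.1]
finger_gap: 0.0561
time_s: 16.5
tool_pos: [0.6125, 0.0488, 0.1473]
ee_rot: [-0.002, 0.422, 0.906, -0.001]
ft_force: [-0.0, -0.5, -0.3]
finger_gap: 0.0562
time_s: 17.0
tool_pos: [0.6123, 0.0978, 0.1386]
ee_rot: [-0.001, 0.458, 0.889, -0.001]
ft_force: [0.5, -0.8, -0.5]
finger_gap: 0.056
t 17.0 pos [0.6123 0.0978 0.1386] yaw 35.45 gap 0.056 F [ 0.5 -0.8 -0.5]
dp pre-yaw mm [ -39.7 -139.3  -11.1] | tool yaw 0.05 | dp post-yaw mm [ -39.8 -139.3  -11.1]
```

View pics/w14.png

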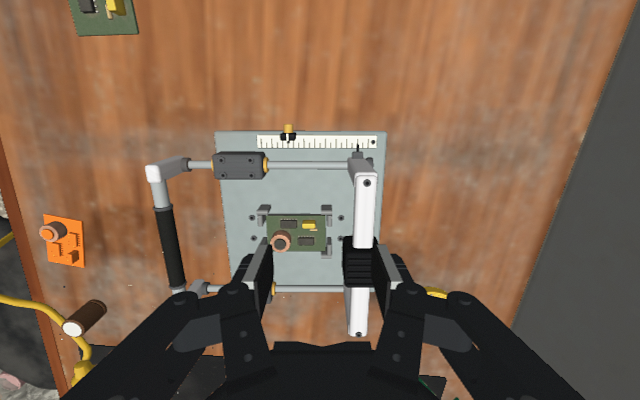

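```bash
python3 - <<'E'
from h import *
import pickle
f=pickle.load(open("f14.pkl","rb")); crop(f,250,115,390,175,5.5,"w14a")
E
```

```text
(no output)
```

View pics/w14a.png

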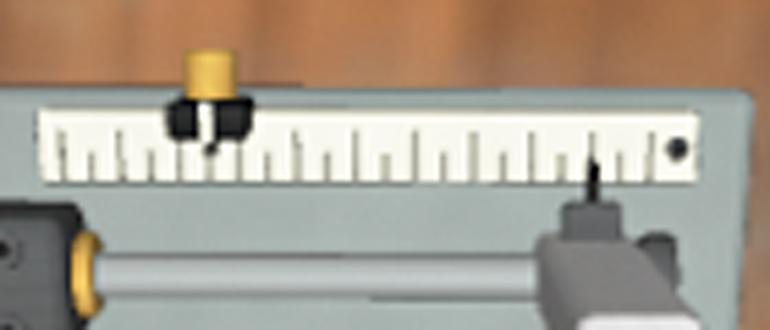

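The crop shows the pointer tip at (594,165) and the vane end at (210,150); long ticks are about 59.2 px per 10 mm.

```bash
python3 - <<'E'
from h import *
import pickle
f=pickle.load(open("f14.pkl","rb"))
N=np.array([.6136,.0494]);psi=np.radians(35.4);X=np.array([np.cos(psi),np.sin(psi)]);Y=np.array([-X[1],X[0]])
J=lambda p:np.array([X@(p[:2]-N),Y@(p[:2]-N)])*1000
q=lambda x,y:np.array((x/5.5+250-.41,y/5.5+115-.41))
for z in(.011,.015,.020,.023):
  p=J(plane(f,q(594,168),z));v=J(plane(f,q(210,152),z));a=J(plane(f,q(62,150),z));b=J(plane(f,q(651,150),z))
  print(z,p,v,"travel",p[0]-v[0],"10 ticks(100mm)",b[0]-a[0])
E
```

```text
0.011 [61.81610884 87.24075857] [-6.02910428 89.97223129] travel 67.84521312421849 10 ticks(100mm) 103.85035568162722
0.015 [61.3078561  87.76071293] [-5.53615826 90.45187703] travel 66.84401436164711 10 ticks(100mm) 102.31782534067777
0.02 [60.67254017 88.41065589] [-4.91997574 91.05143421] travel 65.59251590843282 10 ticks(100mm) 100.40216241449095
0.023 [60.29135062 88.80062166] [-4.55026622 91.41116851] travel 64.84161683650422 10 ticks(100mm) 99.25276465877887
```

```bash
python3 -m creep '[{"dp":[-0.0132,-0.0464,0],"yaw":0},{"dp":[-0.0132,-0.0464,0],"yaw":0},{"dp":[-0.0132,-0.0464,0],"yaw":0},{"dp":[0,0,0],"yaw":0},{"dp":[0,0,0],"yaw":0}]' 0.042 20
python3 -m creep '[{"dp":[0,0,0],"yaw":0}]'
python3 - <<'E'
from h import *
plan([.5219,-.0154,.036],35.4)
f=grab_frame("wrist"); save(f,"w15"); print(proj(f,[.5219,-.0154,.055]))
E
```

```text
time_s: 17.55
tool_pos: [0.5225, -0.0166, 0.1401]
ee_rot: [0.001, 0.46, 0.888, 0.0]
ft_force: [-0.1, 0.5, -0.2]
finger_gap: 0.0416
time_s: 17.65
tool_pos: [0.5235, -0.0154, 0.1403]
ee_rot: [0.001, 0.459, 0.888, 0.0]
ft_force: [0.2, 0.2, 0.0]
finger_gap: 0.0419
t 17.65 pos [ 0.5235 -0.0154  0.1403] yaw 35.36 gap 0.0419 F [0.2 0.2 0. ]
dp pre-yaw mm [  1.   -1.4 104.3] | tool yaw -0.04 | dp post-yaw mm [  1.   -1.4 104.3]
[319.94235319 204.27507643]
```

View pics/w15.png

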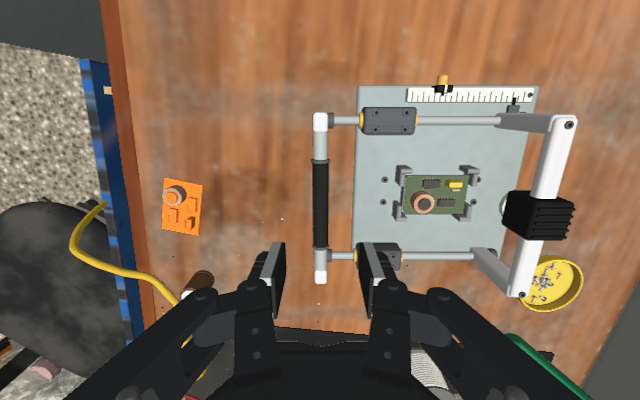

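The bar is at column 320, row ~204, matching the projection (320,204). Descending around it.

```bash
python3 -m creep '[{"dp":[0.001,-0.0014,0.03],"yaw":0},{"dp":[0,0,0.03],"yaw":0},{"dp":[0,0,0.01],"yaw":0},{"dp":[0,0,0],"yaw":0},{"dp":[0,0,0],"yaw":0}]'
python3 - <<'E'
from h import *
plan([.5219,-.0154,.036],35.4)
f=grab_frame("wrist"); save(f,"w16"); print(proj(f,[.5219,-.0154,.055]))
E
```

```text
time_s: 18.2
tool_pos: [0.5221, -0.015, 0.0707]
ee_rot: [0.001, 0.458, 0.889, 0.0]
ft_force: [0.1, 0.0, -0.3]
finger_gap: 0.0419
t 18.2 pos [ 0.5221 -0.015   0.0707] yaw 35.43 gap 0.0419 F [ 0.1  0.  -0.3]
dp pre-yaw mm [-0.2 -0.5 34.7] | tool yaw 0.03 | dp post-yaw mm [-0.2 -0.5 34.7]
[320.75412914 242.38536284]
```

View pics/w16.png

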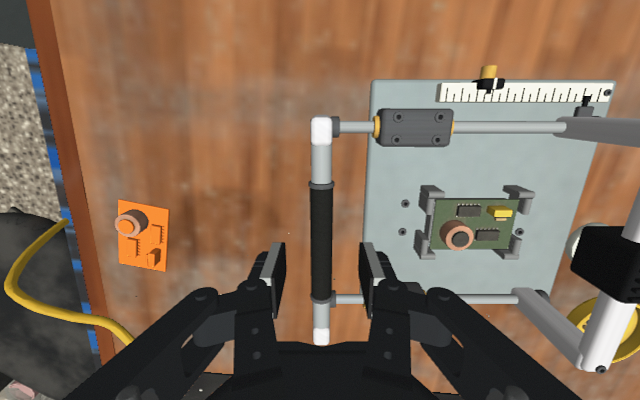

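The bar sits between the open fingers (321, rings at rows 184 and 297, middle as projected). I'll finish the descent and grip. The handle takes a firmer grip than the module did, so 60 N.

```bash
python3 -m creep '[{"dp":[0,-0.0005,0.015],"yaw":0},{"dp":[0,0,0.012],"yaw":0},{"dp":[0,0,0.0065],"yaw":0},{"dp":[0,0,0],"yaw":0},{"dp":[0,0,0],"yaw":0}]'
python3 -m creep '[{"dp":[0,0,0],"yaw":0},{"dp":[0,0,0],"yaw":0},{"dp":[0,0,0],"yaw":0},{"dp":[0,0,0],"yaw":0},{"dp":[0,0,0],"yaw":0}]' 0.0 60
python3 - <<'E'
from h import *
import pickle
plan([.5219,-.0154,.036],35.4)
f=grab_frame("wrist"); save(f,"w17"); pickle.dump(f,open("f17.pkl","wb")); print(observe()["tool_pos"])
E
```

```text
time_s: 18.75
tool_pos: [0.5205, -0.0156, 0.0359]
ee_rot: [-0.0, 0.459, 0.889, -0.0]
ft_force: [0.6, -0.1, 0.2]
finger_gap: 0.0418
time_s: 19.25
tool_pos: [0.5216, -0.0153, 0.0369]
ee_rot: [0.001, 0.459, 0.889, 0.001]
ft_force: [1.7, 4.0, 1.3]
finger_gap: 0.0118
t 19.25 pos [ 0.5216 -0.0153  0.0369] yaw 35.38 gap 0.0118 F [1.7 4.  1.3]
dp pre-yaw mm [-0.3  0.2  0.9] | tool yaw -0.02 | dp post-yaw mm [-0.3  0.2  0.9]
[ 0.52153231 -0.01534356  0.03694023]
```

View pics/w17.png

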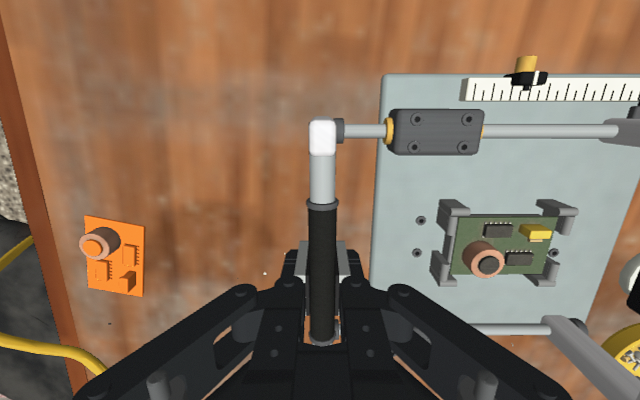

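The bar is firmly held (gap 11.8 mm) and the module is undisturbed at (505,245). Pulling along tool -y in stages.

```bash
python3 -m creep '[{"dp":[0,-0.004,0],"yaw":0},{"dp":[0,-0.008,0],"yaw":0},{"dp":[0,-0.008,0],"yaw":0},{"dp":[0,-0.008,0],"yaw":0},{"dp":[0,-0.008,0],"yaw":0}]'
python3 -m creep '[{"dp":[0,-0.008,0],"yaw":0},{"dp":[0,-0.008,0],"yaw":0},{"dp":[0,-0.004,0],"yaw":0},{"dp":[0,0,0],"yaw":0},{"dp":[0,0,0],"yaw":0}]'
python3 - <<'E'
from h import *
p0=np.array([.5215,-.0153,.0369]);s=observe();T=rot(s["ee_rot"]);print((T.T@(s["tool_pos"]-p0)*1000).round(1),s["ft_force"],yawof(T),s["finger_gap"])
f=grab_frame("wrist"); save(f,"w18"); t=grab_frame("top"); crop(t,255,130,375,240,5,"t18")
E
```

```text
time_s: 19.8
tool_pos: [0.4923, -0.0361, 0.0369]
ee_rot: [0.001, 0.459, 0.888, 0.001]
ft_force: [5.5, 6.2, 0.1]
finger_gap: 0.0119
time_s: 20.3
tool_pos: [0.4763, -0.0474, 0.037]
ee_rot: [0.001, 0.459, 0.888, 0.002]
ft_force: [7.1, 6.4, -0.9]
finger_gap: 0.0122
[ -0.  -55.4  -0.3] [ 7.13203078  6.38453885 -0.90735997] 35.33853454787108 0.012167889627939741
```

View pics/w18.png

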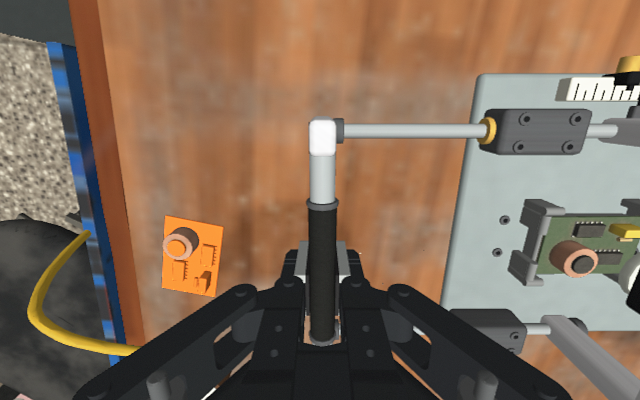

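View pics/t18.png

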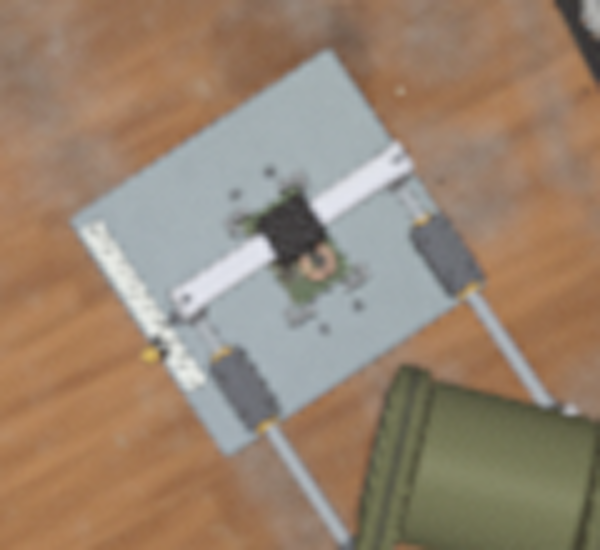

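Travel so far is 55.4 mm, and the module passes under the camera without contact. I'll pull 8 mm more, then compare pointer and vane.

```bash
python3 -m creep '[{"dp":[0,-0.004,0],"yaw":0},{"dp":[0,-0.004,0],"yaw":0},{"dp":[0,0,0],"yaw":0},{"dp":[0,0,0],"yaw":0}]'
python3 - <<'E'
from h import *
import pickle
p0=np.array([.5215,-.0153,.0369]);s=observe();T=rot(s["ee_rot"]);print((T.T@(s["tool_pos"]-p0)*1000).round(1),s["ft_force"],yawof(T),s["finger_gap"])
f=grab_frame("wrist"); save(f,"w19"); t=grab_frame("top"); crop(t,262,165,312,225,10,"t19"); g=grab_frame("side"); crop(g,275,170,345,230,9,"s19")
pickle.dump((f,t,g),open("f19.pkl","wb"))
E
```

```text
time_s: 20.8
tool_pos: [0.47, -0.0519, 0.0369]
ee_rot: [0.002, 0.459, 0.888, 0.002]
ft_force: [8.4, 7.2, -0.4]
finger_gap: 0.0123
[ -0.1 -63.2  -0.3] [ 8.41779426  7.19776159 -0.44020154] 35.34234930994819 0.012273855142183192
```

View pics/t19.png

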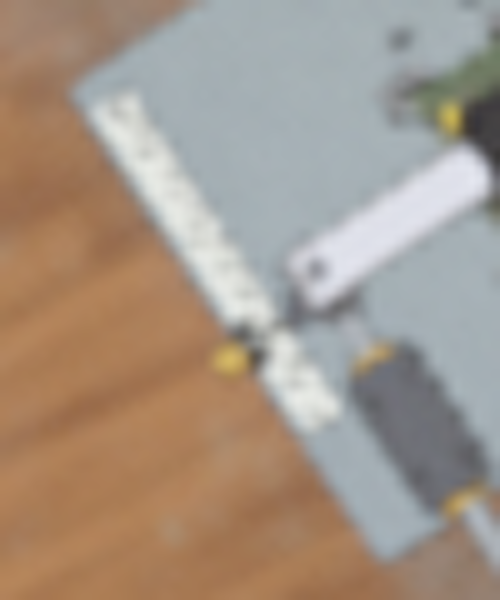

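View pics/s19.png

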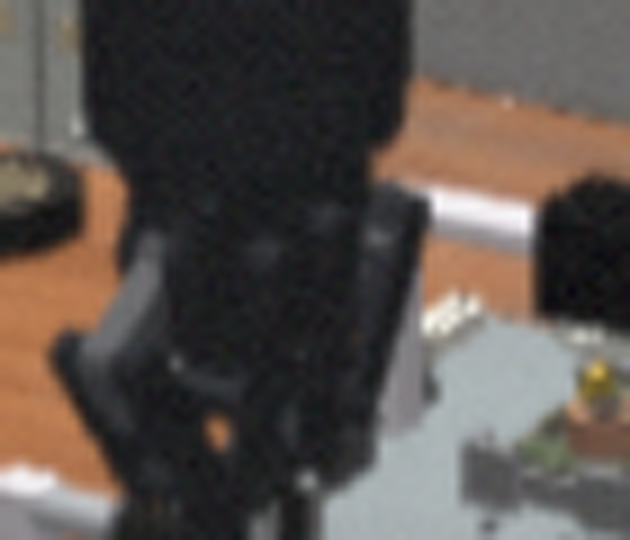

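View pics/w19.png

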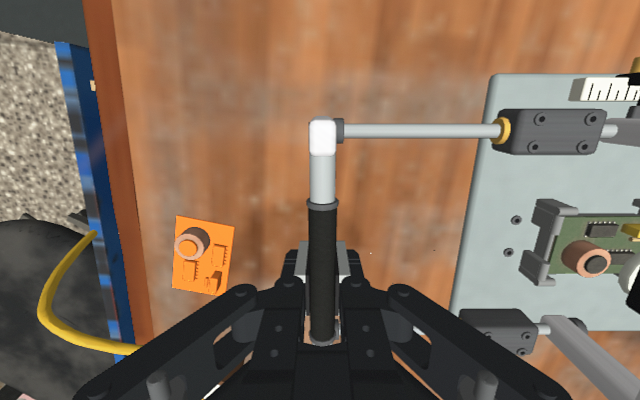

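The top view shows the pointer foot nearly level with the clip at (270,325), but it is coarse. The wrist view has lost the vane off the right edge. I'll refine the travel target from the w15/w16/f17 views taken while parked.

```bash
python3 - <<'E'
import cv2,numpy as np
a=cv2.imread("pics/w16.png");c=cv2.resize(a[70:125,430:630],None,fx=4,fy=4,interpolation=cv2.INTER_CUBIC)
b=cv2.imread("pics/w15.png");d=cv2.resize(b[75:125,400:540],None,fx=5.7,fy=5.7,interpolation=cv2.INTER_CUBIC)[:, :800]
d=np.pad(d,((0,0),(0,800-d.shape[1]),(0,0)))
e=cv2.imread("pics/w17.png");e=cv2.resize(e[50:110,440:640],None,fx=4,fy=4,interpolation=cv2.INTER_CUBIC)[:80*3]
cv2.imwrite("pics/z1.png",np.vstack([c,d]));cv2.imwrite("pics/z2.png",e);print(c.shape,d.shape)
E
```

```text
(220, 800, 3) (285, 800, 3)
```

View pics/z1.png

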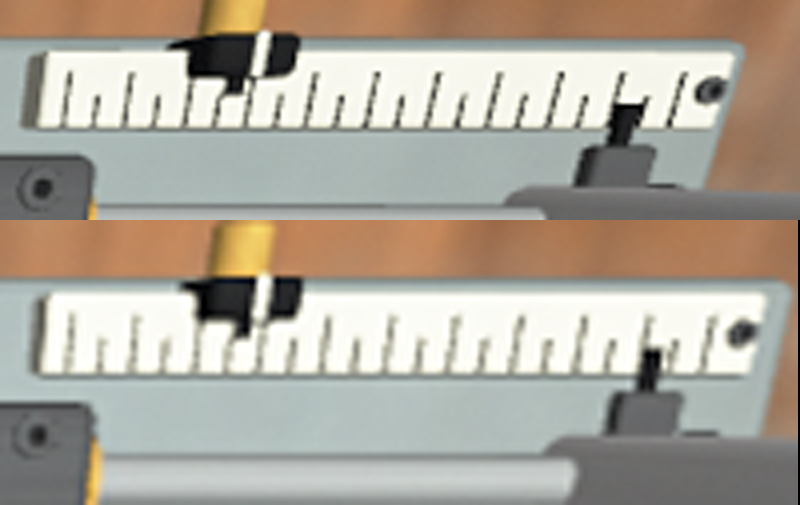

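View pics/z2.png

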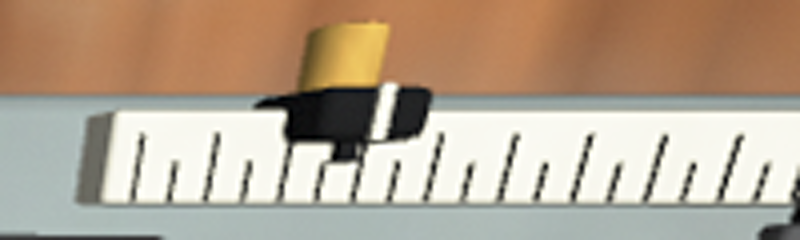

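```bash
python3 - <<'E'
from h import *
import pickle
f13=pickle.load(open("f13.pkl","rb"));f14=pickle.load(open("f14.pkl","rb"));f17=pickle.load(open("f17.pkl","rb"));f19,t,g=pickle.load(open("f19.pkl","rb"))
a=cv2.resize(f13["image"][50:175,365:435,::-1],None,fx=5,fy=4.8,interpolation=cv2.INTER_CUBIC)
b=cv2.resize(f14["image"][145:195,135:285,::-1],None,fx=5,fy=5,interpolation=cv2.INTER_CUBIC)[:, :]
cv2.imwrite("pics/y1.png",a);cv2.imwrite("pics/y2.png",b)
c=cv2.resize(f17["image"][105:165,300:490,::-1],None,fx=4,fy=4,interpolation=cv2.INTER_CUBIC)
d=cv2.resize(f19["image"][105:165,480:640,::-1],None,fx=4,fy=4,interpolation=cv2.INTER_CUBIC);d=np.pad(d,((0,0),(0,760-640),(0,0)))
cv2.imwrite("pics/y3.png",np.vstack([c,d]))
E
```

```text
(no output)
```

View pics/y1.png

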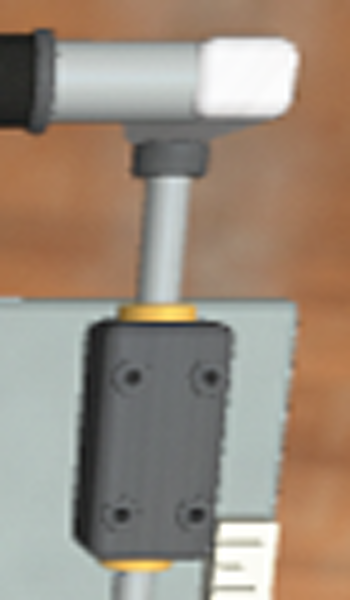

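View pics/y2.png

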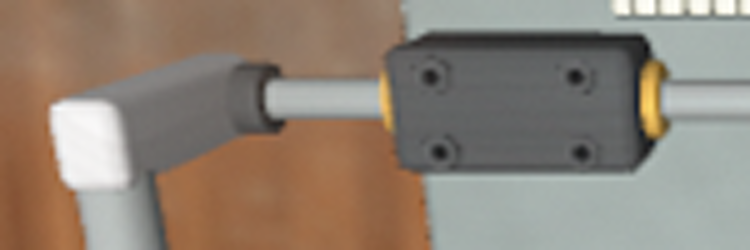

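View pics/y3.png

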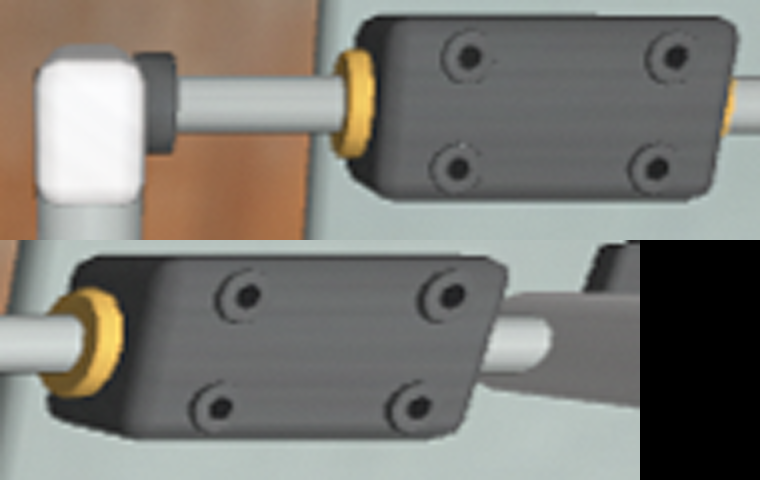

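```bash
python3 - <<'E'
from h import *
import pickle
f13=pickle.load(open("f13.pkl","rb"));f14=pickle.load(open("f14.pkl","rb"));f17=pickle.load(open("f17.pkl","rb"));f19,t,g=pickle.load(open("f19.pkl","rb"))
crop(f19,560,50,640,130,7,"y4")
N=np.array([.6136,.0494]);psi=np.radians(35.4);X=np.array([np.cos(psi),np.sin(psi)]);Y=np.array([-X[1],X[0]])
J=lambda p:np.array([X@(p[:2]-N),Y@(p[:2]-N)])*1000
def m(f,sc,cap,x0,y0,sx,sy,zc=.062):
    q=lambda p:np.array((p[0]/sx+x0-.5+.5/sx,p[1]/sy+y0-.5+.5/sy))
    s=np.mean([J(plane(f,q(p),.033)) for p in sc],0)
    return s
q4=lambda x,y,x0:np.array((x/4+x0-.4,y/4+105-.4))
s17=m(f17,((470,57),(676,57),(458,168),(656,168)),None,300,105,4,4)
s19=m(f19,((248,55),(456,55),(220,168),(418,168)),None,480,105,4,4)
s13=m(f13,((133,377),(211,377),(120,515),(197,515)),None,365,50,5,4.8)
s14=m(f14,((430,76),(576,76),(440,152),(582,152)),None,135,145,5,5)
print("screws jig",s13,s14,s17,s19)
# cap centre top (z~.062): f17 (89,130) crop; f13 (250,78); f14 (92,145)
c17=J(plane(f17,q4(90,130,300),.062));c19=J(plane(f19,q4(90,130,300),.062))
c13=J(plane(f13,np.array((250/5+365-.4,78/4.8+50-.4)),.062));c14=J(plane(f14,np.array((92/5+135-.4,145/5+145-.4)),.062))
for n,c,s in(("13",c13,s13),("14",c14,s14),("17",c17,s17),("19",c19,s19)): print(n,c,"cap-screws",c[0]-s[0])
E
```

```text
screws jig [-50.66339561  70.69517688] [-51.73247094  69.7130711 ] [-50.03750094  69.94857365] [-48.82954312  69.95864679]
13 [-111.70203449   70.69624116] cap-screws -61.03863888558556
14 [-110.89871087   70.69773281] cap-screws -59.166239938386724
17 [-112.13350944   70.88443466] cap-screws -62.09600849562525
19 [-175.38708192   70.94056468] cap-screws -126.55753879437364
```

View pics/y4.png

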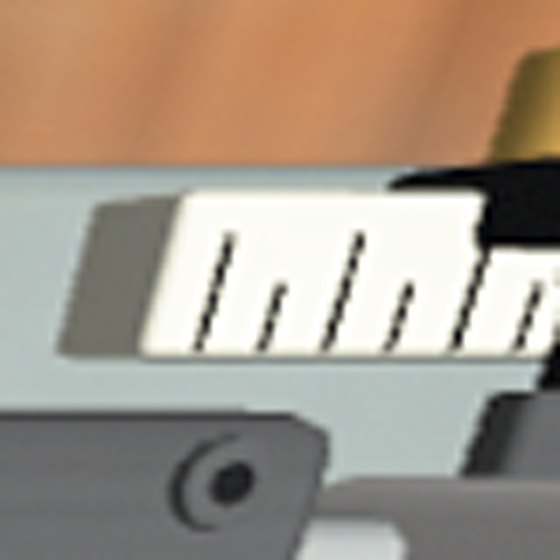

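```bash
python3 - <<'E'
from h import *
import pickle
f19,t,g=pickle.load(open("f19.pkl","rb"))
N=np.array([.6136,.0494]);psi=np.radians(35.4);X=np.array([np.cos(psi),np.sin(psi)]);Y=np.array([-X[1],X[0]])
W=lambda jx,jy,z:np.array([*(N+X*jx/1000+Y*jy/1000),z])
im0=cv2.cvtColor(cv2.imread("pics/top0.png"),cv2.COLOR_BGR2GRAY).astype(np.float32); im1=cv2.cvtColor(t["image"],cv2.COLOR_RGB2GRAY).astype(np.float32)
z=.086
def prof(im,c,ys):
    xs=np.arange(c-25,c+25,.25);P=np.array([[proj(t,W(x,y,z)) for x in xs] for y in ys],np.float32)
    v=cv2.remap(im,P[...,0],P[...,1],cv2.INTER_CUBIC).mean(0); return xs,v
out=[]
for ys in (np.arange(28,55,1.),np.arange(-55,-28,1.)):
    r=[]
    for im,c in((im0,62),(im1,-1)):
        xs,v=prof(im,c,ys); k=np.clip(v-205,0,None); r.append((xs*k).sum()/k.sum()); print(v.max(),np.median(v),r[-1])
    print("travel",r[0]-r[1])
    # matched shift by correlating
    xs,a=prof(im0,r[0],ys);xs2,b=prof(im1,r[1],ys)
    best=min(np.arange(-12,13),key=lambda s:np.abs(np.clip(a[20:-20],190,300)-np.clip(np.roll(b,s)[20:-20],190,300)).sum()); print("corr fine",(r[0]-r[1])+best*-.25*-1)
E
```

```text
224.20729 172.38235 60.05983110380009
225.50035 173.71231 -3.0337271432676514
travel 63.09355824706775
corr fine 63.09355824706775
225.59079 170.63791 60.07424674894576
227.09303 173.52667 -3.0586436001500275
travel 63.13289034909579Traceback (most recent call last):
  File "<stdin>", line 19, in <module>
  File "<stdin>", line 19, in <lambda>
ValueError: operands could not be broadcast together with shapes (161,) (160,)
```

Comparing the bridge position in the top view before and after gives 63.1 mm of travel, which agrees with the TCP's 63.2 mm. Next I'll refine the vane's x from all the frames.

```bash
python3 - <<'E'
from h import *
import pickle
L=lambda n:pickle.load(open(n,"rb"))
N=np.array([.6136,.0494]);psi=np.radians(35.4);X=np.array([np.cos(psi),np.sin(psi)]);Y=np.array([-X[1],X[0]])
J=lambda p:np.array([X@(p[:2]-N),Y@(p[:2]-N)])*1000
q=lambda x,y,x0,y0,s:np.array((x/s+x0-.5+.5/s,y/s+y0-.5+.5/s))
D={"f5":((150,190,370,60,4),(118,424,370,60,4)),"f6":((98,187,400,60,4),(60,458,400,60,4)),"f13":((131,155,380,150,4),(98,380,380,150,4)),"f14":((210,151,250,115,5.5),(594,168,250,115,5.5)),"f17":((344,158,440,50,4),None)}
for n,(v,p) in D.items():
    f=L(n+".pkl"); a=J(plane(f,q(*v),.023)); b=J(plane(f,q(*p),.023)) if p else a*np.nan
    print(n,"vane",a.round(2),"ptr",b.round(2),"d",(b-a)[0].round(2))
# contact crops
crop(L("f13.pkl"),395,175,430,200,16,"v13"); crop(L("f14.pkl"),270,120,310,150,14,"v14")
E
```

```text
f5 vane [-4.27 92.05] ptr [60.6  89.14] d 64.86
f6 vane [-4.42 92.57] ptr [59.85 90.49] d 64.27
f13 vane [-3.68 92.38] ptr [60.14 90.01] d 63.82
f14 vane [-4.54 91.58] ptr [60.29 88.8 ] d 64.84
f17 vane [-3.81 91.77] ptr [nan nan] d nan
```

View pics/v13.png

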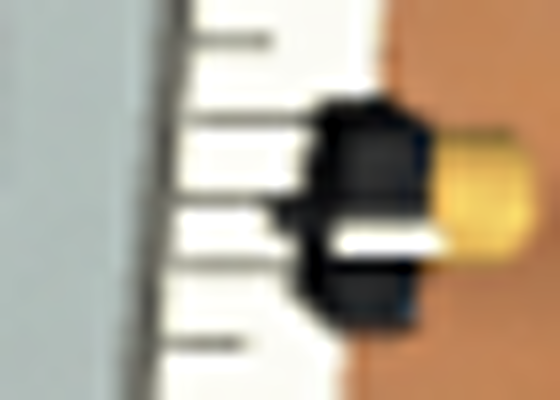

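View pics/v14.png

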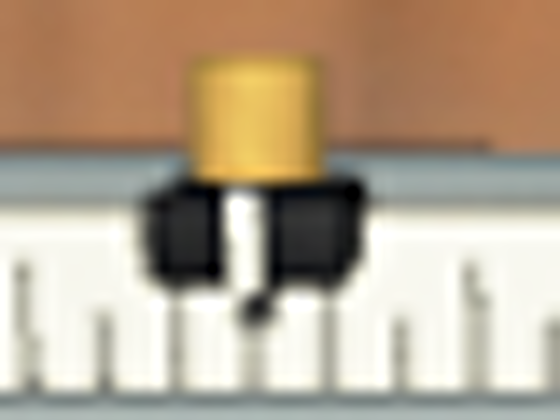

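The vane averages -4.35 mm in jig x, and the pointer is at about +60.1 mm parked, so the target travel is about 64.4 mm. I'm at 63.1, so I'll pull 1.3 mm more.

```bash
python3 -m creep '[{"dp":[0,-0.0013,0],"yaw":0},{"dp":[0,0,0],"yaw":0},{"dp":[0,0,0],"yaw":0},{"dp":[0,0,0],"yaw":0}]'
python3 - <<'E'
from h import *
import pickle
p0=np.array([.5215,-.0153,.0369]);s=observe();T=rot(s["ee_rot"]);print((T.T@(s["tool_pos"]-p0)*1000).round(2),s["ft_force"],s["finger_gap"])
t=grab_frame("top"); f=grab_frame("wrist"); save(t,"t20"); crop(f,560,50,640,130,7,"y5")
N=np.array([.6136,.0494]);psi=np.radians(35.4);X=np.array([np.cos(psi),np.sin(psi)]);Y=np.array([-X[1],X[0]])
W=lambda jx,jy,z:np.array([*(N+X*jx/1000+Y*jy/1000),z])
G=lambda i:i.astype(np.float32)
im0=G(cv2.imread("pics/top0.png",0)); im1=G(cv2.cvtColor(t["image"],cv2.COLOR_RGB2GRAY))
for ys in (np.arange(28,55,1.),np.arange(-55,-28,1.)):
    r=[]
    for im,c in((im0,61),(im1,-4)):
        xs=np.arange(c-20,c+20,.25);P=np.array([[proj(t,W(x,y,.086)) for x in xs] for y in ys],np.float32)
        v=cv2.remap(im,P[...,0],P[...,1],cv2.INTER_CUBIC).mean(0);k=np.clip(v-205,0,None); r.append((xs*k).sum()/k.sum())
    print(r,"travel",r[0]-r[1])
# rectified top view strip of scale (jig frame z=.023), 8 px/mm
xs=np.arange(40,-40,-.125);ys=np.arange(105,75,-.125)
P=np.array([[proj(t,W(x,y,.023)) for x in xs] for y in ys],np.float32)
a=cv2.remap(cv2.cvtColor(t["image"],cv2.COLOR_RGB2BGR),P[...,0],P[...,1],cv2.INTER_CUBIC)
b=cv2.remap(cv2.imread("pics/top0.png"),P[...,0],P[...,1],cv2.INTER_CUBIC)
cv2.imwrite("pics/t20r.png",np.vstack([b,a]))
crop(t,255,130,375,240,5,"t20c")
E
```

```text
time_s: 21.35
tool_pos: [0.4691, -0.0525, 0.037]
ee_rot: [0.002, 0.459, 0.888, 0.002]
ft_force: [7.8, 6.3, -0.8]
finger_gap: 0.0119
[ -0.07 -64.29  -0.39] [ 7.76233631  6.30192521 -0.84449948] 0.0118521572365874
[np.float64(60.086096850694226), np.float64(-4.160180700115261)] travel 64.24627755080948
[np.float64(60.08020356141818), np.float64(-4.301633046463757)] travel 64.38183660788194
```

View pics/t20r.png

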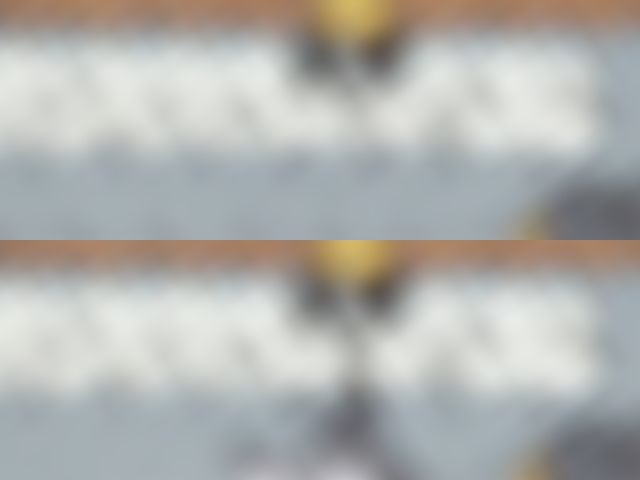

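View pics/t20.png

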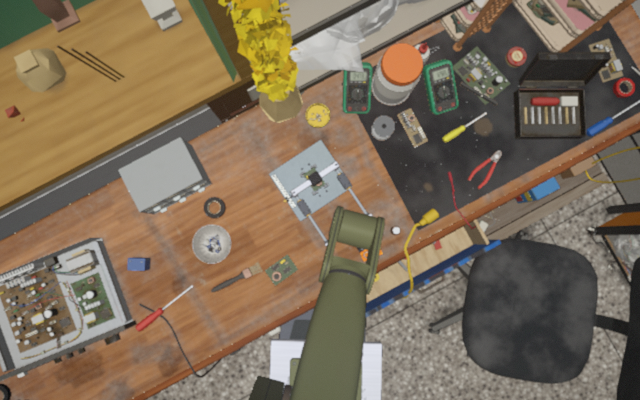

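The rectified top view shows the pointer blade (x≈357) meeting the clip's vane (x≈352, about 0.6 mm apart). The bridge measurement gives 64.2–64.4 mm of travel. The clip and loose items are where they were. A last hold check, then I'll hand in.

```bash
python3 -m creep '[{"dp":[0,0,0],"yaw":0},{"dp":[0,0,0],"yaw":0},{"dp":[0,0,0],"yaw":0},{"dp":[0,0,0],"yaw":0}]'
python3 - <<'E'
from h import *
p0=np.array([.5215,-.0153,.0369]);s=observe();T=rot(s["ee_rot"]);print((T.T@(s["tool_pos"]-p0)*1000).round(2))
print(job_done())
E
```

```text
time_s: 21.85
tool_pos: [0.4691, -0.0525, 0.0369]
ee_rot: [0.002, 0.459, 0.888, 0.002]
ft_force: [7.8, 6.9, -0.4]
finger_gap: 0.0119
[-2.000e-02 -6.431e+01 -3.300e-01]
the job is handed in; nothing more can be done
None
```

I gripped the small green module by its long edges at 25 N and set it flat in the nest. I released it while the carriage was still parked, then pulled the carriage out by the handle to the index mark. The job was handed in at 21.9 s, with the handle still held at 60 N.

**Module:** after release it lay within 0.5 mm of the nest centre and in line with the rods.

**Travel:** I aimed for 64.4 mm. The arm's own position gave 64.3 mm. The bridge's shift in the top view gave 64.2 to 64.4 mm. The arm was not moving, and the springs pulled back with about 10 N.

**Disagreements:**
- My measurements of the travel to the vane ranged from 63.8 to 64.9 mm between views.
- The last close view of pointer and vane was only the coarse top camera. It showed them level to about 0.6 mm, because the vane had left the wrist camera's picture.
- One wrist-image estimate of the pull was about 1.2 mm longer than the arm's reading. I trusted the arm and the top view.

**Rest of the bench:** the last top view showed the index clip and the loose items I could see where they had been. The arm hid part of the area near the bench front.

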